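# Turn the forming dies and seat them in their tray

### The job

Put the two steel forming dies that lean in the rack away in the two empty nests of the wooden tray, one in each, lying just as the one already there: flat side down, ridge up, the stepped end over the nest's key bar, fully home between the rails and level. It does not matter which die goes in which nest; leave the die already in the tray and the other things on the bench where they are.

Things in the scene. Friction and masses are not known exactly. Their poses are not given: they have to be found in the camera images.
- die_a: steel forming die, 0.26 kg: flat base 36 (x) x 56 (y) x 14 mm, on its +z side a half-round ridge (radius 8 mm) along y, 22 mm high in all. Flat side is -z; under its +y end it is cut away by a step 12 mm long, 6 mm high, full width. Origin: centre of the 36 x 56 x 22 outline (flat side at z = -11 mm, ends at y = +-28 mm). Starts leaning in one bay of the rack.
- die_b: Same shape and frame as die_a, in the other bay of the rack, facing the other way.
- die_c: Same shape and frame as die_a, already seated properly in the tray's right (-y) nest, as the example; to be left there.
- step_a (a point): centre of die_a's +y end, the end with the step: at (0, 28, 0) mm in die_a's frame.
- step_b (a point): the same point of die_b.
- nest_left (a point): tray's left (+y) nest: where the origin of a seated die lies, 39 mm above the bench; a seated die's axes match this point's (z up). Nest floor 11 mm below, 46 mm long in y, so a die's ends overhang 5 mm. A key bar 5 mm high crosses it 17 to 23 mm from the centre towards +y and fits under the step. Rails 8 mm high, at x = +-19.3 mm, lean outwards 15 deg; ends are open.
- nest_mid (a point): middle nest of the tray, 105 mm from nest_left; otherwise the same as nest_left.
- tray: fixed wooden tray, a board 110 (x) x 310 (y) x 8 mm with three raised nests (20 mm above the board) in a row along y at +105, 0 and -105 mm. Origin: centre of its underside.
- rack: fixed wooden rack, board 120 (x, from -50 to +70 mm) x 190 (y) x 8 mm, with two cradles at y = +55 and -55 mm, 44 mm wide in y: the dies' ends overhang 6 mm each side, free beside and below. Origin on the bench under the midpoint between the bays; front faces -x.
- bay_left (a point): centre of the die in the rack's left (+y) bay, 78 mm above the bench, rack axes. The backrest leans back (top to +x) 35 deg from vertical, 40 mm tall, 8 mm thick; a 6 mm ledge, 32 mm deep, is square to it. The die stands on its long edge on the ledge; one die has its flat side on the backrest, the other its ridge.
- bay_right (a point): the same for the rack's right (-y) bay.
- tin: small round aluminium tin, 38 mm across, 22 mm high, standing between rack and tray; origin at its foot. A bystander.
- jar: amber glass jar, 64 mm across, 75 mm high, behind; origin at its foot. A bystander.
- hammer: hammer 200 mm long lying near the robot on its right; origin under its middle. A bystander.
- bench_block: square steel block 60 x 60 x 20 mm near the robot on its left; origin under its middle. A bystander.
- mandrel: upright tapered steel mandrel 150 mm high on a 56 mm foot, behind; origin at its foot. A bystander.
- bur_cup: white plastic cup, 80 mm across, 60 mm high, behind on the left; origin at its foot. A bystander.
- wax_bowl: white bowl, 100 mm across, 30 mm high, behind on the right; origin at its foot. A bystander.

How it is judged:
By the outcome, as a careful person would: the job done as asked, in the order asked, and still so for the second after the job is handed in, with the robot touching nothing.
It also fails if it takes over 72 s, if anything falls off the work surface, if the arm or the gripper's body presses on something with over 40 N, if the wrist force passes 120 N, or if a joint passes its speed limit or range.

### The arm

A 6-joint arm with a two-finger parallel gripper is mounted at the origin on the work surface. World frame = base frame: x ahead of the robot, y to its left, z up, the work surface at z = 0. Lengths are in m, angles in rad, forces in N, time in s.
With the tool pointing down it reaches from about 0.325 to 0.775 m from the base axis. Payload 9.3 kg.
Tool frame: the origin (TCP) lies at the very end of the fingers, on their centre line; the grasp point (between the pads) lies 19 mm behind it; z points along the fingers, y is the line along which they close (so a half turn about z gives the same grasp; the last joint's range is limited). The gripper opens to 85 mm and grips with 20 to 120 N. Pads are 22 mm wide; open, the fingers measure 114 mm over their backs; the gripper's body (76 mm by 85 mm) begins 54 mm behind the grasp point. The pads swing forward as they close: fully open they stand 13 mm farther back than shut.
Start: joints at [-1.441, 0.259, 0.021, 1.334, 0, 1.418], TCP at [0.153, -0.528, 0.231] pointing down, gripper open.
Joint ranges: [-3.04, 3.04], [-0.91, 1.82], [-1.04, 1.36], [-1.92, 1.95], [-1.52, 1.45], [-3.14, 3.14]. Speed limits (rad/s): [2.22, 2.22, 2.79, 3.14, 3.14, 3.14].

### API

Orientations are given as a unit quaternion [w, x, y, z].
In Python, from workcell import sensors, eyes, workorder gives the robot as it stands. The module is installed in compiled form; this text tells all that it offers.
- The arm moves only by the tool servo_tool, never from a script. Its argument "deltas" is a list that holds one entry, the list of rows, each a list of 4 numbers: the shift along the tool's x, y, z in mm, then the turn about the tool's z in degrees. A call has 1 to 20 rows; each row is the pose to reach, as a shift and turn from the pose commanded when the call began, along the tool's axes at that moment; what a row does not reach only later rows make up. A row lasts 1/10 s, in which the tool goes at most 50 mm and 8.59 degrees, less where a joint would pass 70% of its speed; a pose out of reach is approached as far as the arm can. A call with a gripper value outside its range is refused whole. "gripper" is the opening, from -1 (shut) to 1 (fully open), so that 0 is half open, set as the call begins (left out, the last holds). The fingers move at their own pace and stop on an object; the grip force is fixed at half the most. Time passes only in rows, so rows that repeat a pose let the fingers close. It gives the time, the measured TCP pose, the force, the opening and the grip force at its end, in the units of the state.
- sensors.state(): the state, without advancing time (a new reading comes with each control period).
- eyes.grab_frame(name): name is "scene" or "top" or "wrist"; returns the picture (480x640x3 uint8, blue, green, red); there is no depth.
- eyes.camera_model(name): a dict with "mtx" (3x3 intrinsics, pixels), "cam_to_world" (4x4, takes a point from camera to world coordinates). Camera axes: x right, y down, z forward; pixel columns grow to the right and rows downward; lengths in m; the calibration is good to about 2 mm. A picture is of the moment at which its call begins: read the wrist's pose just before it. camera_model takes no time and is no camera call; for the wrist camera it gives the pose at the moment of the call.
- workorder.job_done(): hands the job in; it is judged then, once.
The state is a dict: "t": time; "joint_pos": joint angles; "joint_vel": joint speeds; "joint_torque": joint torques, N m; "position": TCP position; "orientation": TCP orientation; "contact_force": force on the tool from outside, world axes, zero at the start; "wrist_torque": the same for the moment, N m; "finger_gap": finger opening in m; "grip_force": force on a finger pad.
Only numpy, scipy, OpenCV 4.12 (cv2) and the standard library are available. Lean on these libraries where they do the work, as an engineer would, in place of code of your own. Each camera call takes 0.05 s, during which the arm holds its last target. There are 200 camera calls.

## Working session

There is one attempt and no reset: what is moved stays moved. The work goes in short steps, Python scripts to look and compute and a tool call to move; the robot and the scene stay as the last step left them, time stands still between calls to the robot, and variables do not carry over. Pictures are saved under pics/ and viewed, at most 10 in all, crops included, and the job is handed in when it is done.

Besides the shell and the picture viewer there is one more tool, called after "Call:" as a command line: name --argument value ..., lists and objects as JSON in quotes. servo_tool: Moves the arm, as the interface text tells. Its arguments: {"type":"object","properties":{"deltas":{"type":"array","items":{"type":"array","items":{"type":"array","items":{"type":"number"}}}},"gripper":{"type":"number"}},"required":["deltas"]}

```bash
mkdir -p pics
python3 - <<'E'
from workcell import sensors, eyes
import cv2,numpy as np
np.set_printoptions(precision=4,suppress=True)
for n in("scene","top"):
    cv2.imwrite(f"pics/{n}0.png",eyes.grab_frame(n)); m=eyes.camera_model(n); print(n,m["mtx"],m["cam_to_world"])
s=sensors.state(); print(s["t"],s["position"],s["orientation"],s["finger_gap"]); print(eyes.camera_model("wrist"))
E
```

```text
scene [[490.9087   0.     324.0701]
 [  0.     490.9087 233.1052]
 [  0.       0.       1.    ]] [[-0.8303  0.4371 -0.3456  0.8878]
 [ 0.5572  0.657  -0.5078  0.4797]
 [ 0.0051 -0.6143 -0.7891  0.8375]
 [ 0.      0.      0.      1.    ]]
top [[575.664    0.     316.5909]
 [  0.     575.664  234.8106]
 [  0.       0.       1.    ]] [[-0.0215 -0.9823  0.1863  0.32  ]
 [-0.9997  0.0229  0.0054 -0.0229]
 [-0.0096 -0.1862 -0.9825  1.2574]
 [ 0.      0.      0.      1.    ]]
0.1 [ 0.1534 -0.5279  0.2307] [-0.0006  0.99    0.1409  0.    ] 0.08522961758924946
{'mtx': array([[412.5181,   0.    , 324.8808],
       [  0.    , 412.5181, 243.4705],
       [  0.    ,   0.    ,   1.    ]]), 'cam_to_world': array([[ 0.28  , -0.924 , -0.2603,  0.2187],
       [-0.96  , -0.2698, -0.0749, -0.5091],
       [-0.001 ,  0.2709, -0.9626,  0.3722],
       [ 0.    ,  0.    ,  0.    ,  1.    ]])}
```

View pics/scene0.png

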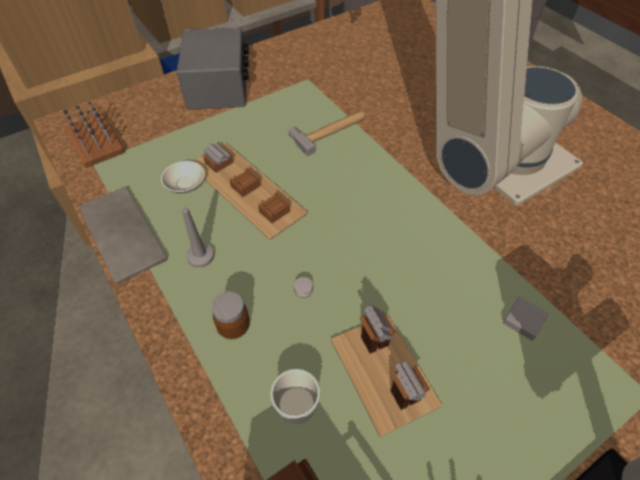

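View pics/top0.png

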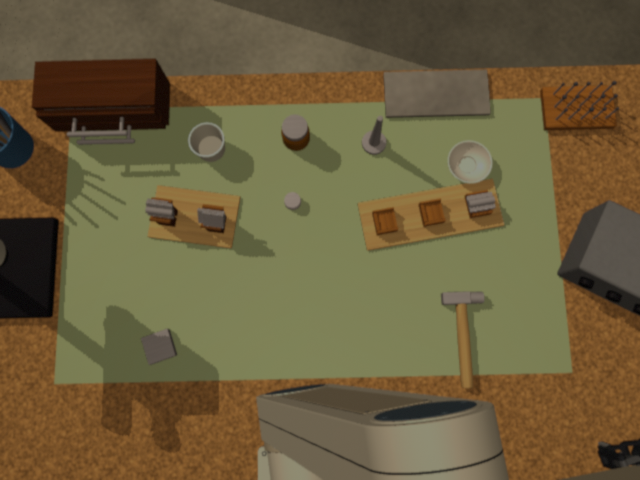

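The scene view shows the rack in the foreground, with dies at about (377,328) and (408,383), and the tray at (250,190). In the top view, the rack board corners are about (157,187), (240,193), (232,249) and (149,238). The tray corners are about (359,204), (495,183), (505,213) and (370,249), with die_c at (480,204).

```bash
cat > h.py <<'E'
import cv2,numpy as np
from workcell import sensors,eyes
np.set_printoptions(precision=4,suppress=True)
def ray(m,uv):
    K,T=m["mtx"],m["cam_to_world"]
    d=T[:3,:3]@np.linalg.solve(K,np.array([uv[0],uv[1],1.])); return T[:3,3],d
def plane(m,uv,z):
    o,d=ray(m,uv); return o+d*(z-o[2])/d[2]
def proj(m,p):
    T=m["cam_to_world"]; c=T[:3,:3].T@(np.asarray(p,float)-T[:3,3]); q=m["mtx"]@c; return q[:2]/q[2]
def tri(m1,a,m2,b):
    A=np.zeros((3,3));v=np.zeros(3)
    for m,p in((m1,a),(m2,b)):
        o,d=ray(m,p); d=d/np.linalg.norm(d); M=np.eye(3)-np.outer(d,d); A+=M; v+=M@o
    return np.linalg.solve(A,v)
E
python3 - <<'E'
from h import *
m=eyes.camera_model("top"); I=cv2.imread("pics/top0.png"); hsv=cv2.cvtColor(I,cv2.COLOR_BGR2HSV)
for n,(u,v) in dict(mat=(300,300),rack=(220,235),tray=(450,222),rackdark=(180,240),die=(210,220)).items(): print(n,hsv[v,u])
wood=cv2.inRange(hsv,(5,90,40),(24,255,255))
for name,box in dict(rack=(140,175,250,260),tray=(350,170,515,260)).items():
    x0,y0,x1,y1=box; s=np.zeros_like(wood); s[y0:y1,x0:x1]=wood[y0:y1,x0:x1]
    cs,_=cv2.findContours(s,cv2.RETR_EXTERNAL,cv2.CHAIN_APPROX_NONE); c=max(cs,key=cv2.contourArea)
    P=np.array([plane(m,p[0],.008)[:2] for p in c])
    r=cv2.minAreaRect((P*1000).astype(np.float32)); print(name,r,cv2.boxPoints(r).tolist())
    print(" hull",[(p[0].tolist(),(plane(m,p[0],.008)[:2]*1000).round().tolist()) for p in cv2.approxPolyDP(cv2.convexHull(c),4,True)])
E
```

```text
mat [ 32  83 129]
rack [ 17 153 115]
tray [ 17 154 111]
rackdark [ 19 142 131]
die [13 51 80]
rack ((606.4322509765625, 260.03857421875), (198.21409606933594, 121.90233612060547), 80.85601043701172) [[530.5059204101562, 171.87709045410156], [650.8591918945312, 152.5048370361328], [682.3585815429688, 348.2000732421875], [562.0053100585938, 367.57232666015625]]
 hull [([157, 185], [680.0, 341.0]), ([239, 196], [650.0, 156.0]), ([232, 246], [536.0, 171.0]), ([149, 237], [561.0, 355.0])]
tray ((598.733642578125, -269.2633361816406), (112.02464294433594, 311.112548828125), 9.093451499938965) [[518.8403930664062, -124.51458740234375], [568.0101928710938, -431.717041015625], [678.6268920898438, -414.0120849609375], [629.4570922851562, -106.80963134765625]]
 hull [([492, 178], [678.0, -412.0]), ([502, 226], [567.0, -426.0]), ([366, 248], [525.0, -124.0]), ([359, 202], [629.0, -112.0])]
```

Call:
servo_tool --deltas '[[[610,-641,-20,-154.7],[610,-641,-20,-154.7],[610,-641,-20,-154.7],[610,-641,-20,-154.7],[610,-641,-20,-154.7],[610,-641,-20,-154.7],[610,-641,-20,-154.7],[610,-641,-20,-154.7],[610,-641,-20,-154.7],[610,-641,-20,-154.7],[610,-641,-20,-154.7],[610,-641,-20,-154.7],[610,-641,-20,-154.7],[610,-641,-20,-154.7],[610,-641,-20,-154.7],[610,-641,-20,-154.7],[610,-641,-20,-154.7],[610,-641,-20,-154.7],[610,-641,-20,-154.7],[610,-641,-20,-154.7]]]' --gripper 1

```text
t: 2.1
position: [0.5602, 0.2581, 0.2502]
orientation: [-0.001, 0.079, 0.997, -0.0]
contact_force: [0.4, -0.5, -0.2]
finger_gap: 0.0856
grip_force: 0.0
```

Call:
servo_tool --deltas '[[[0,0,0,0],[0,0,0,0]]]'

```text
t: 2.3
position: [0.56, 0.2566, 0.2517]
orientation: [0.0, 0.08, 0.997, 0.0]
contact_force: [-1.0, 0.1, -0.2]
finger_gap: 0.0857
grip_force: 0.0
```

Run:
```python
from h import *
import pickle
s=sensors.state(); m=eyes.camera_model("wrist"); cv2.imwrite("pics/w1.png",eyes.grab_frame("wrist")); pickle.dump(m,open("w1.pkl","wb"))
print(s["t"],s["position"],s["orientation"],s["joint_pos"]); print(m["cam_to_world"])
```

```text
2.3 [0.56   0.2566 0.2517] [0.0001 0.0803 0.9968 0.    ] [ 0.2935  0.3703  0.2355  1.4358 -0.0001  0.4543]
[[ 0.1592  0.9496  0.2699  0.4909]
 [ 0.9872 -0.1532 -0.0432  0.2673]
 [ 0.0003  0.2733 -0.9619  0.3931]
 [ 0.      0.      0.      1.    ]]
```

View pics/w1.png

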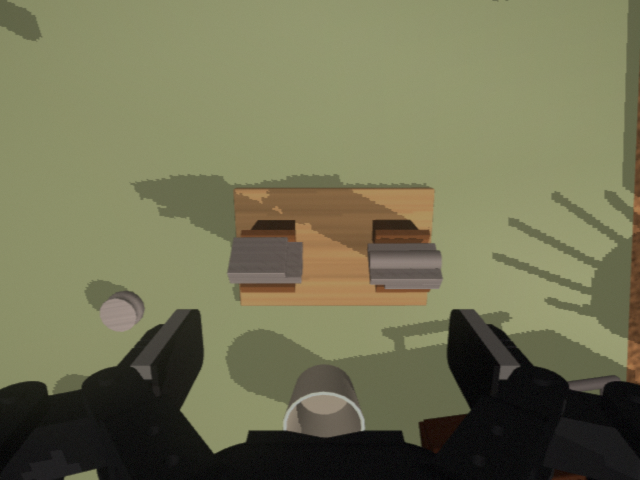

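Wrist view: image right is +y and image down is +x. The rack board corners are (234,188), (434,188), (428,305) and (241,305). The right-bay die shows its flat side upward, with the step line at about x=285 (+y end). The left-bay die shows its ridge upward, at (370..441, 243..288). I'll zoom in and measure it.

Run:
```python
from h import *
import pickle
m=pickle.load(open("w1.pkl","rb")); I=cv2.imread("pics/w1.png")
cv2.imwrite("pics/w1c.png",cv2.resize(I[215:320,215:455],None,fx=3.3,fy=3.3,interpolation=cv2.INTER_CUBIC))
C=[plane(m,p,.008)[:2] for p in((234,188),(434,188),(428,305),(241,305))]
print(np.array(C)*1000,[np.linalg.norm(C[i]-C[i-1]) for i in range(4)])
a=C[1]-C[0];b=C[2]-C[3];print(np.degrees(np.arctan2(-a[0],a[1])),np.degrees(np.arctan2(-b[0],b[1])))
cen=np.mean(C,0); y=(a+b)/np.linalg.norm(a+b); x=np.array([y[1],-y[0]]); o=cen-.010*x; print("origin",o,"x",x,"y",y)
for n,s in(("L",1),("R",-1)):
    c=np.r_[o+s*.055*y,.078]; print("bay?",n,c,proj(m,c), proj(m,c+np.r_[.028*y,0]),proj(m,c-np.r_[.028*y,0]))
```

```text
[[532.2324 174.6905]
 [562.0076 359.2798]
 [679.6413 342.8457]
 [649.4418 155.7337]] [np.float64(0.11873251307435996), np.float64(0.1869753546045065), np.float64(0.11877615130185701), np.float64(0.18953340324502307)]
-9.163185702173623 -9.168372665604473
origin [0.596  0.2597] x [ 0.9872 -0.1593] y [0.1593 0.9872]
bay? L [0.6047 0.314  0.078 ] [404.6498 261.8254] [439.4558 261.8251] [369.8421 261.8257]
bay? R [0.5872 0.2054 0.078 ] [267.8948 261.8267] [302.7078 261.8264] [233.08  261.827]
```

View pics/w1c.png

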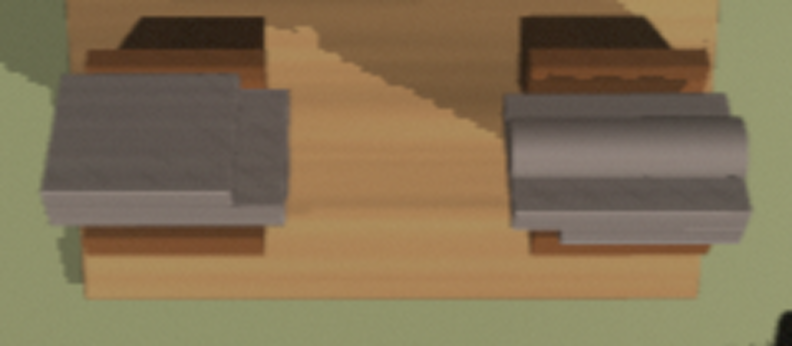

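The right-bay die (R) has its ridge on the rest and its step at +y. The left-bay die (L) has its flat side on the rest and its step at -y (the cut shows at crop x 510-560). Predicted die-end pixels match those seen to within 1-2 px. I'll grip L by its ends, high up.

Call:
servo_tool --deltas '[[[-41,64,60,0],[-41,64,100,0],[-41,64,130,0],[-41,64,130,0],[-41,64,160,0],[-41,64,183,0],[-41,64,183,0],[-41,64,183,0]]]'

```text
t: 3.15
position: [0.6115, 0.3138, 0.0707]
orientation: [0.001, 0.08, 0.997, 0.0]
contact_force: [-0.2, -0.6, -0.6]
finger_gap: 0.085
grip_force: 0.0
```

Call:
servo_tool --deltas '[[[0,0,0,0],[0,0,0,0],[0,0,0,0],[0,0,0,0],[0,0,0,0],[0,0,0,0],[0,0,0,0],[0,0,0,0]]]' --gripper -1

```text
t: 3.95
position: [0.6117, 0.3142, 0.0707]
orientation: [0.001, 0.079, 0.997, 0.0]
contact_force: [-1.4, -3.1, 9.3]
finger_gap: 0.0544
grip_force: 63.8
```

Run:
```python
from h import *
s=sensors.state();print(s["t"],s["position"],s["finger_gap"],s["grip_force"],s["contact_force"])
o=np.array([.596,.2597]);x=np.array([.9872,-.1593]);y=np.array([.1593,.9872]);d=s["position"][:2]-o;print(d@x,d@y)
cv2.imwrite("pics/w2.png",eyes.grab_frame("wrist")[215:])
```

```text
3.95 [0.6117 0.3142 0.0707] 0.05444138660575729 63.794372870761435 [-1.3813 -3.0909  9.3286]
0.006809170954182511 0.056297134997812595
```

View pics/w2.png

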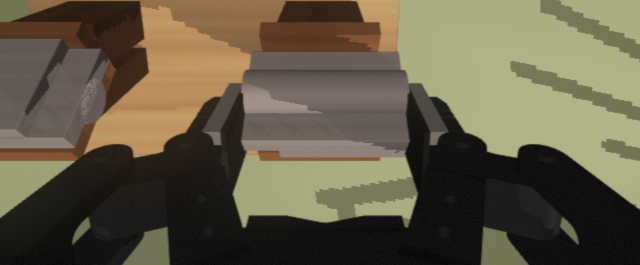

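The die is gripped between both pads, at image (243..408, 52..155). Next I'll lift along the backrest and drag over its top edge.

Call:
servo_tool --deltas '[[[-4,0,-7,0],[-9,0,-14,0],[-12,0,-19,0],[-12,0,-19,0],[-16,0,-19,0],[-20,0,-19,0],[-24,0,-19,0],[-28,0,-19,0],[-32,0,-18,0],[-35,0,-17,0],[-35,0,-17,0]]]'

```text
t: 5.1
position: [0.6421, 0.3097, 0.0849]
orientation: [-0.003, 0.078, 0.997, 0.0]
contact_force: [-15.6, 2.6, 6.6]
finger_gap: 0.0541
grip_force: 61.7
```

Call:
servo_tool --deltas '[[[0,0,3,0],[0,0,6,0],[0,0,7,0],[0,0,7,0]]]'

```text
t: 5.5
position: [0.646, 0.3092, 0.0812]
orientation: [0.001, 0.079, 0.997, 0.001]
contact_force: [-4.2, -1.7, 17.3]
finger_gap: 0.0543
grip_force: 61.4
```

Run:
```python
from h import *
s=sensors.state();print(s["t"],s["position"],s["finger_gap"],s["grip_force"],s["contact_force"])
a=eyes.grab_frame("wrist")[215:]; b=eyes.grab_frame("scene"); p=proj(eyes.camera_model("scene"),s["position"]+[0,0,.02]).astype(int); print(p)
c=cv2.resize(b[p[1]-60:p[1]+60,p[0]-80:p[0]+80],(400,300),interpolation=cv2.INTER_CUBIC)
o=np.zeros((565,640,3),np.uint8);o[:265]=a;o[265:,:400]=c;cv2.imwrite("pics/w3.png",o)
```

```text
5.5 [0.646  0.3092 0.0812] 0.05425174608784296 61.364930109120905 [-4.1842 -1.7233 17.2742]
[390 386]
```

View pics/w3.png

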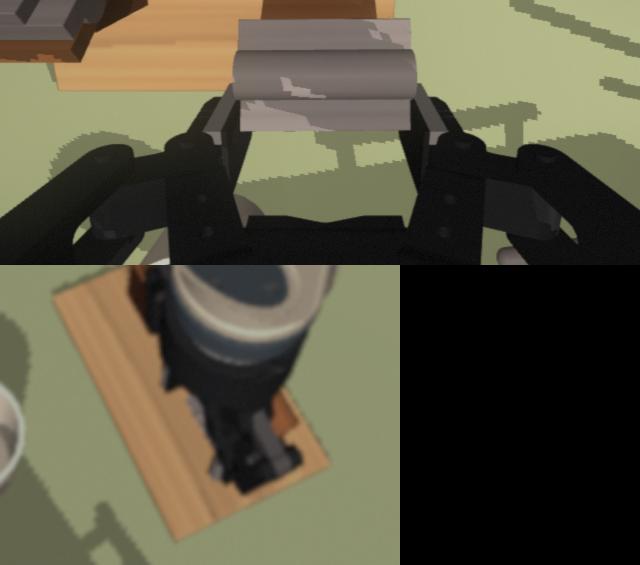

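The die has turned ridge up: base edges at rows 234 and 345, ridge at rows 265-315, with 17 N of support from the edge. I'll work out its offset in the hand and the nest targets.

Run:
```python
from h import *
s=sensors.state(); m=eyes.camera_model("wrist"); P=s["position"]; x=np.array([.9872,-.1593])
print(P)
for h in(.0195,.0225,.025):
    zc=P[2]+h
    e=[(plane(m,(325,r),z)[:2]-P[:2])@x*1000 for r,z in((234,zc+.003),(345,zc+.003),(265,zc+.006),(315,zc+.006))]
    print(h,np.round(e,1),"width",e[1]-e[0],"mid",(e[0]+e[1])/2,(e[2]+e[3])/2)
t=np.array([.5987,-.2693]); a=np.radians(9.1); Y=np.array([-np.sin(a),np.cos(a)])
print("left",t+.105*Y,"mid",t)
```

```text
[0.6459 0.3092 0.0812]
0.0195 [-39.2  -2.2 -30.4 -14.2] width 36.97694928882453 mid -20.664476363261734 -22.328127735612444
0.0225 [-39.9  -3.9 -31.5 -15.7] width 36.04314381702606 mid -21.91766439995186 -23.570681491598386
0.025 [-40.6  -5.3 -32.3 -16.9] width 35.26497259052733 mid -22.96198776386031 -24.606142954919882
left [ 0.5821 -0.1656] mid [ 0.5987 -0.2693]
```

L is ridge up but held by one edge: its centre is about 22 mm from the TCP along tool +x. I'll carry it to the middle nest with a half turn and allow for that offset.

Call:
servo_tool --deltas '[[[0,0,-25,0],[0,0,-55,0],[-2,-30,-60,8],[-3,-60,-60,16],[-5,-95,-60,24],[-6,-130,-60,32],[-8,-165,-60,40],[-9,-200,-60,48],[-11,-235,-60,56],[-12,-270,-60,64],[-14,-305,-60,72],[-15,-340,-60,80],[-17,-375,-60,88],[-18,-410,-60,96],[-20,-445,-60,104],[-21,-480,-60,112],[-22,-515,-60,120],[-23,-550,-60,128],[-24,-575,-60,136],[-24.5,-585.5,-60,144]]]'

```text
t: 7.6
position: [0.5765, -0.2757, 0.1376]
orientation: [-0.0, 0.973, 0.229, -0.0]
contact_force: [0.7, 0.6, -2.7]
finger_gap: 0.0543
grip_force: 65.5
```

Call:
servo_tool --deltas '[[[0,0,0,8],[0,0,0,16],[0,0,0,17.8],[0,0,0,17.8],[0,0,0,17.8],[0,0,0,17.8]]]'

```text
t: 8.2
position: [0.5771, -0.2731, 0.1381]
orientation: [-0.0, 0.997, 0.08, -0.0]
contact_force: [-0.5, 1.2, -2.5]
finger_gap: 0.0543
grip_force: 65.5
```

Run:
```python
from h import *
import pickle
s=sensors.state();m=eyes.camera_model("wrist");print(s["t"],s["position"],s["orientation"],s["finger_gap"],s["grip_force"],s["contact_force"])
cv2.imwrite("pics/w4.png",eyes.grab_frame("wrist")); pickle.dump((m,s["position"]),open("w4.pkl","wb"))
print(proj(m,[.5987,-.2693,.036]),m["cam_to_world"])
```

```text
8.2 [ 0.5771 -0.2731  0.1381] [-0.0001  0.9968  0.0799 -0.0001] 0.05432883297716123 65.54899290225876 [-0.5113  1.1517 -2.5489]
[324.0269 207.0814] [[ 0.1603 -0.9501 -0.2678  0.6442]
 [-0.9871 -0.1543 -0.0433 -0.2625]
 [-0.0001  0.2713 -0.9625  0.2796]
 [ 0.      0.      0.      1.    ]]
```

View pics/w4.png

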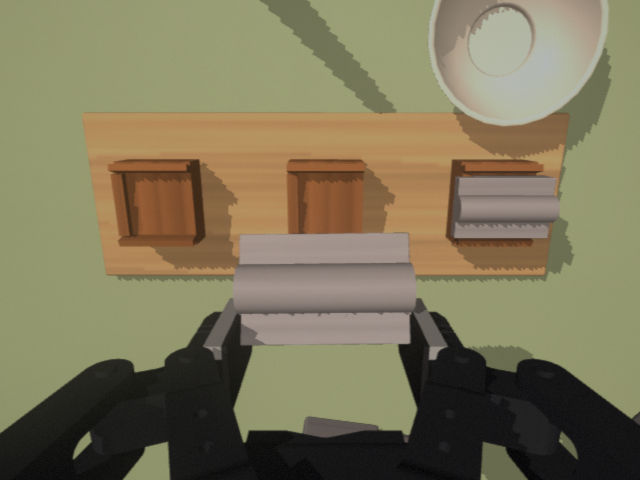

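The tray board corners are at (84,112), (567,113), (546,275) and (108,276). The key bars are on the left (+y) of each nest. The held die's edges are at rows 234 and 345.

Run:
```python
from h import *
import pickle
m,P=pickle.load(open("w4.pkl","rb"))
C=[plane(m,p,.008)[:2] for p in((84,112),(567,113),(546,275),(108,276))]
print([np.linalg.norm(C[i]-C[i-1])*1000 for i in range(4)])
a=C[0]-C[1];b=C[3]-C[2];y=(a+b)/np.linalg.norm(a+b);x=np.array([y[1],-y[0]]);print("yaw",np.degrees(np.arctan2(-y[0],y[1])),"centre",np.mean(C,0))
c=np.mean(C,0)
# rail tops of mid nest z=.036: outer corners seen
for q in((288,160),(364,160)): print("rail outer top mid",((plane(m,q,.036)[:2]-c)@x, (plane(m,q,.036)[:2]-c)@y))
# seated die_c: top edges at z .042
for q in((456,177),(553,177),(548,238),(455,238)): print("die_c",((plane(m,q,.042)[:2]-c)@x, (plane(m,q,.042)[:2]-c)@y))
print("TCP in tray",(P[:2]-c)@x,(P[:2]-c)@y)
for r in(234,345):
  for h in(.0225,): print("die edge in tray",(plane(m,(325,r),P[2]+h+.003)[:2]-c)@x)
for u in(239,409): print("die end", (plane(m,(u,236),P[2]+.0255)[:2]-c)@y)
```

```text
[np.float64(109.37902671708304), np.float64(303.23367624587263), np.float64(108.04787176226652), np.float64(306.28757381851574)]
yaw 9.236482260774055 centre [ 0.5995 -0.2706]
rail outer top mid (np.float64(0.027148930733970508), np.float64(0.022313650182515497))
rail outer top mid (np.float64(0.027137909101055617), np.float64(-0.02179445272232268))
die_c (np.float64(0.018012612145129125), np.float64(-0.07413397132074398))
die_c (np.float64(0.017999064314947428), np.float64(-0.12964622214905688))
die_c (np.float64(-0.0181377248956624), np.float64(-0.1320767834320069))
die_c (np.float64(-0.018125416945426465), np.float64(-0.07664409579749042))
TCP in tray -0.022446793515577386 0.0011037742719783067
die edge in tray 0.015640594823373363
die edge in tray -0.02030948067905997
die end 0.025842963534628803
die end -0.023542586656445395
```

Run:
```python
from h import *
import pickle
m,P=pickle.load(open("w4.pkl","rb")); c=np.array([.5995,-.2706]); a=np.radians(9.2); x=np.array([np.cos(a),np.sin(a)]); y=np.array([-np.sin(a),np.cos(a)])
for r,u0,u1 in((234,239.5,408.5),(345,240.5,411)):
    d=412.5*.056/(u1-u0); o,v=ray(m,((u0+u1)/2,r)); p=o+v*d; print(r,"tray x,y",(p[:2]-c)@x,(p[:2]-c)@y,"z",p[2],"rel TCP",p[2]-P[2])
```

```text
234 tray x,y 0.011377132386576422 0.0011803140780667694 z 0.14716489250218828 rel TCP 0.009020616851141888
345 tray x,y -0.023412041013965327 0.0005883120034160215 z 0.1582187057403988 rel TCP 0.02007443008935242
```

The die in hand is tilted about 17°, far edge low, near edge at the pads. I'll lower it into the middle nest, shifted +8 mm in x, and level it against the floor.

Call:
servo_tool --deltas '[[[8,1.2,40,0],[8,1.2,80,0],[8,1.2,95,0],[8,1.2,102,0],[8,1.2,102,0],[8,1.2,105,0],[8,1.2,108,0],[8,1.2,110,0],[8,1.2,110,0]]]'

```text
t: 9.15
position: [0.5854, -0.2735, 0.0293]
orientation: [0.001, 0.997, 0.079, 0.0]
contact_force: [-2.7, -0.3, 4.4]
finger_gap: 0.054
grip_force: 66.3
```

Call:
servo_tool --deltas '[[[0,0,2,0],[0,0,4,0],[0,0,5,0],[0,0,5,0]]]'

```text
t: 9.55
position: [0.5844, -0.2737, 0.0261]
orientation: [0.001, 0.997, 0.079, 0.0]
contact_force: [-14.3, 2.0, 23.7]
finger_gap: 0.0541
grip_force: 68.6
```

Run:
```python
from h import *
import pickle
s=sensors.state();m=eyes.camera_model("wrist");print(s["t"],s["position"],s["finger_gap"],s["grip_force"],s["contact_force"])
cv2.imwrite("pics/w5.png",eyes.grab_frame("wrist")[100:]); pickle.dump((m,s["position"]),open("w5.pkl","wb"))
```

```text
9.55 [ 0.5844 -0.2737  0.0261] 0.05411986966930943 68.60865883645602 [-14.331    2.0403  23.678 ]
```

View pics/w5.png

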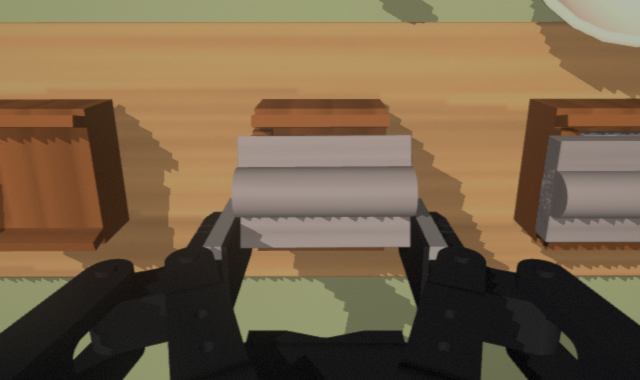

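The die lies in the middle nest with back edge near row 236 and front edge near row 347. The +x rail inner edge is near row 230.

Run:
```python
from h import *
import pickle
m,P=pickle.load(open("w5.pkl","rb")); c=np.array([.5995,-.2706]); a=np.radians(9.2); x=np.array([np.cos(a),np.sin(a)]); y=np.array([-np.sin(a),np.cos(a)])
I=cv2.imread("pics/w5.png"); hsv=cv2.cvtColor(I,cv2.COLOR_BGR2HSV)
st=cv2.inRange(hsv,(0,0,60),(180,70,255))
for r in(138,143,150,225,235,243):
    q=np.where(st[r,200:450])[0]+200; print(r,q.min(),q.max())
for r,u0,u1 in((236,238.5,410.5),(347,241,410.5)):
    d=412.5*.056/(u1-u0); o,v=ray(m,((u0+u1)/2,r)); p=o+v*d; print(r,"tray x,y",(p[:2]-c)@x,(p[:2]-c)@y,"z",p[2])
print("TCP",(P[:2]-c)@x)
```

```text
138 238 410
143 238 411
150 238 411
225 214 436
235 208 441
243 204 446
236 tray x,y 0.01840351309726582 -0.0007545602309446728 z 0.03765335461725486
347 tray x,y -0.017396289037680878 -0.0011024527416267763 z 0.045682999263769564
TCP -0.01543939111853315
```

Call:
servo_tool --deltas '[[[0,0,-1,0],[0,0,-1,0],[0,0,-1,0],[0,0,-1,0],[0,0,-40,0],[0,0,-80,0],[0,0,-112,0],[0,0,-112,0],[0,0,-112,0]]]' --gripper 1

```text
t: 10.5
position: [0.5855, -0.2732, 0.1355]
orientation: [0.0, 0.997, 0.079, 0.0]
contact_force: [-0.4, -0.9, -0.5]
finger_gap: 0.0853
grip_force: 0.0
```

Run:
```python
from h import *
import pickle
s=sensors.state();m=eyes.camera_model("wrist");print(s["t"],s["position"],s["finger_gap"],s["contact_force"])
I=eyes.grab_frame("wrist");cv2.imwrite("pics/w6.png",I); pickle.dump((m,s["position"]),open("w6.pkl","wb"))
```

```text
10.5 [ 0.5855 -0.2732  0.1355] 0.08534343287132394 [-0.3986 -0.9325 -0.4575]
```

View pics/w6.png

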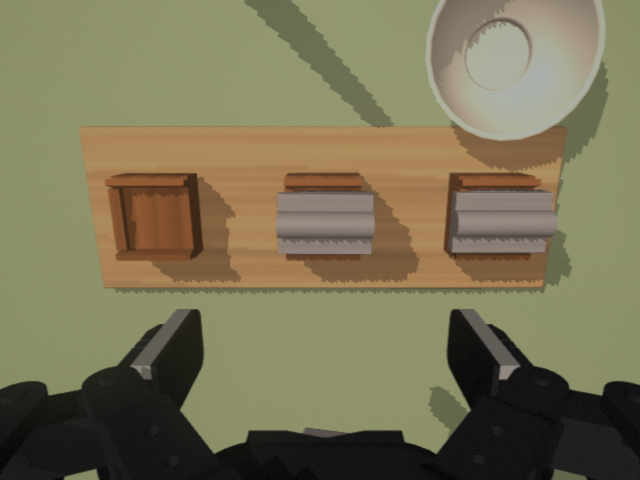

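The middle die sits at cols 277-374, rows 193-253, and die_c at rows 191-252, so it looks seated. I'll compare the two numerically.

Run:
```python
from h import *
import pickle
m,P=pickle.load(open("w6.pkl","rb")); c=np.array([.5995,-.2706]); a=np.radians(9.2); x=np.array([np.cos(a),np.sin(a)]); y=np.array([-np.sin(a),np.cos(a)])
I=cv2.imread("pics/w6.png"); st=cv2.inRange(cv2.cvtColor(I,cv2.COLOR_BGR2HSV),(0,0,60),(180,75,255))
for n,box in dict(mid=(260,180,390,270),c=(440,180,562,270)).items():
    s=np.zeros_like(st);s[box[1]:box[3],box[0]:box[2]]=st[box[1]:box[3],box[0]:box[2]]
    k=max(cv2.findContours(s,cv2.RETR_EXTERNAL,cv2.CHAIN_APPROX_NONE)[0],key=cv2.contourArea)
    T=np.array([[(plane(m,q[0],.042)[:2]-c)@x*1000,(plane(m,q[0],.042)[:2]-c)@y*1000] for q in k])
    print(n,cv2.boundingRect(k),T.min(0),T.max(0),cv2.minAreaRect(T.astype(np.float32)))
    for col in ((290,325,360) if n=="mid" else (465,500,540)):
        g=np.where(s[:,col])[0]; print(col,g.min(),g.max())
g=cv2.cvtColor(I,cv2.COLOR_BGR2GRAY)
for col in(300,350,480,525): print(col,g[186:260,col].tolist())
```

```text
mid (276, 191, 99, 63) [-18.3386 -29.408 ] [18.736  28.0316] ((0.20667266845703125, -0.6914596557617188), (57.43867111206055, 37.04385757446289), 89.95115661621094)
290 193 253
325 191 253
360 192 253
c (449, 180, 113, 90) [ -28.5163 -142.911 ] [ 24.8897 -73.7418] ((-5.111635208129883, -106.8672103881836), (54.030250549316406, 66.8465347290039), 5.950394153594971)
465 192 252
500 190 252
540 190 252
300 [59, 62, 69, 71, 69, 75, 103, 100, 123, 134, 134, 134, 131, 132, 131, 133, 131, 130, 134, 134, 134, 133, 132, 133, 130, 114, 108, 115, 121, 126, 130, 134, 136, 138, 141, 142, 143, 144, 143, 142, 139, 136, 131, 128, 125, 120, 115, 111, 102, 94, 85, 78, 82, 99, 119, 119, 120, 130, 128, 126, 126, 130, 131, 131, 133, 132, 132, 121, 69, 68, 71, 72, 74, 83]
350 [60, 60, 68, 69, 67, 69, 92, 95, 108, 132, 135, 133, 133, 133, 131, 132, 132, 133, 134, 135, 136, 133, 132, 131, 130, 119, 105, 112, 119, 123, 129, 132, 136, 137, 139, 142, 143, 144, 144, 142, 139, 135, 133, 130, 127, 122, 117, 111, 102, 95, 86, 78, 78, 94, 97, 98, 99, 112, 128, 127, 128, 128, 130, 131, 131, 133, 133, 129, 73, 68, 70, 71, 72, 75]
480 [56, 62, 72, 74, 81, 105, 102, 137, 133, 134, 133, 132, 131, 131, 131, 129, 131, 131, 132, 131, 130, 130, 131, 129, 108, 109, 114, 121, 126, 131, 135, 136, 140, 142, 142, 142, 139, 139, 138, 134, 132, 129, 127, 123, 119, 114, 106, 99, 89, 81, 74, 83, 95, 99, 105, 128, 128, 126, 125, 127, 129, 130, 132, 131, 132, 128, 97, 61, 55, 65, 71, 72, 71, 71]
525 [52, 58, 66, 64, 59, 87, 99, 137, 133, 133, 132, 131, 130, 130, 128, 129, 130, 131, 133, 133, 130, 128, 129, 128, 109, 107, 115, 121, 127, 130, 132, 137, 140, 140, 140, 140, 140, 138, 136, 133, 131, 129, 125, 123, 118, 112, 106, 99, 89, 81, 72, 84, 110, 128, 131, 129, 129, 125, 123, 127, 128, 130, 131, 131, 132, 128, 95, 55, 53, 65, 67, 69, 68, 77]
```

Middle die matches die_c: centred within 0.7 mm and with the same edge spacing, so it is level. Before the second die, I'll check the backrest's top edge height from the earlier views.

Run:
```python
from h import *
import pickle
m=pickle.load(open("w1.pkl","rb")); o=np.array([.596,.2597]);x=np.array([.9872,-.1593]);y=np.array([.1593,.9872])
W=lambda X,Y,Z:np.r_[o+X*x+Y*y,Z]
for ut in(22,18,16,12):
    F=(ut*.574+9,78+ut*.819-6.3); B=(F[0]+6.6,F[1]-4.6)
    print(ut,"F",F,"row",proj(m,W(F[0]/1e3,.055,F[1]/1e3))[1],"B",B,"row",proj(m,W(B[0]/1e3,.055,B[1]/1e3))[1], proj(m,W(B[0]/1e3,.077,B[1]/1e3))[0])
I=cv2.imread("pics/w1.png")
for c in(405,268): print([tuple(int(t) for t in I[r,c]) for r in range(276,304)])
```

```text
22 F (21.628, 89.718) row 292.5158879004472 B (28.228, 85.11800000000001) row 297.91039853452463 431.68135378746
18 F (19.332, 86.44200000000001) row 288.2478895000189 B (25.932000000000002, 81.84200000000001) row 293.68108715456526 430.8764191935646
16 F (18.183999999999997, 84.804) row 286.13835155722194 B (24.784, 80.20400000000001) row 291.5902223106447 430.478479746454
12 F (15.888, 81.528) row 281.96727063953284 B (22.488, 76.92800000000001) row 287.45518876373995 429.69148801808996
[(82, 88, 96), (81, 88, 96), (86, 92, 102), (115, 122, 135), (112, 119, 130), (110, 118, 129), (108, 115, 126), (108, 115, 126), (107, 114, 125), (105, 111, 124), (108, 116, 127), (110, 116, 129), (114, 123, 135), (58, 84, 124), (50, 81, 125), (50, 82, 127), (70, 108, 149), (87, 132, 168), (90, 137, 170), (90, 137, 170), (92, 138, 172), (90, 135, 171), (89, 133, 171), (88, 132, 171), (87, 133, 170), (88, 133, 169), (86, 132, 171), (87, 130, 171)]
[(106, 113, 125), (106, 112, 123), (107, 114, 125), (107, 115, 125), (106, 114, 125), (108, 116, 128), (106, 114, 127), (69, 82, 102), (40, 61, 88), (37, 59, 90), (39, 63, 96), (45, 74, 114), (47, 77, 122), (48, 79, 124), (48, 78, 123), (51, 82, 126), (69, 109, 149), (87, 132, 167), (91, 138, 170), (92, 139, 170), (90, 138, 169), (90, 136, 170), (88, 132, 169), (87, 132, 171), (86, 132, 169), (89, 135, 170), (90, 136, 171), (90, 136, 170)]
```

The backrest top edge is at rack x=18 mm, z=85 mm (row 291.8). Now I'll go for the right-bay die.

Call:
servo_tool --deltas '[[[4,-25,-15,-8.5],[8,-50,-15,-17],[12,-75,-15,-25.5],[16,-100,-15,-34],[20,-125,-15,-42.5],[25,-150,-15,-51],[29,-175,-15,-59.5],[33,-200,-15,-68],[37,-225,-15,-76.5],[42,-250,-15,-85],[46,-275,-15,-93.5],[50,-300,-15,-102],[55,-325,-15,-110.5],[60,-350,-15,-119],[65,-375,-15,-127.5],[70,-400,-15,-136],[75,-430,-15,-144.5],[80,-455,-15,-153],[82.5,-470.5,-15,-161.5],[82.5,-470.5,-15,-161.8]]]'

```text
t: 12.55
position: [0.5914, 0.2063, 0.1483]
orientation: [-0.001, 0.076, 0.997, -0.0]
contact_force: [-1.2, -0.9, -0.2]
finger_gap: 0.0855
grip_force: 0.0
```

Call:
servo_tool --deltas '[[[0,0,0,0],[0,0,0,0],[0,0,0,0]]]'

```text
t: 12.85
position: [0.5923, 0.2036, 0.15]
orientation: [-0.0, 0.081, 0.997, -0.0]
contact_force: [0.3, -0.4, 1.1]
finger_gap: 0.0854
grip_force: 0.0
```

```bash
cat >> h.py <<'E'
def rackpose():
    s=sensors.state();o=np.array([.596,.2597]);x=np.array([.9872,-.1593]);y=np.array([.1593,.9872]);d=s["position"][:2]-o
    print(s["t"],"rack",d@x*1000,d@y*1000,s["position"][2]*1000,s["orientation"],s["finger_gap"],s["grip_force"],s["contact_force"])
E
python3 -c "from h import *; rackpose()"
```

```text
12.85 rack 5.270935776098727 -56.00736778655344 150.01213840350792 [-0.0002  0.0807  0.9967 -0.0001] 0.08537083215429257 0.0 [ 0.3127 -0.4409  1.0801]
```

Call:
servo_tool --deltas '[[[0,1,35,0],[0,1,65,0],[0,1,78,0],[0,1,78,0],[0,1,78,0]]]'

```text
t: 13.35
position: [0.593, 0.2053, 0.0733]
orientation: [0.0, 0.08, 0.997, 0.0]
contact_force: [-0.6, 0.2, 1.3]
finger_gap: 0.0852
grip_force: 0.0
```

Call:
servo_tool --deltas '[[[0,0,0,0],[0,0,0,0],[0,0,0,0],[0,0,0,0],[0,0,0,0],[0,0,0,0],[0,0,0,0],[0,0,0,0]]]' --gripper -1

```text
t: 14.15
position: [0.5931, 0.2053, 0.074]
orientation: [0.001, 0.079, 0.997, 0.0]
contact_force: [-0.9, -2.2, 7.7]
finger_gap: 0.0548
grip_force: 62.1
```

```bash
python3 -c "from h import *; rackpose()"
```

```text
14.15 rack 5.841713308387889 -54.133438334622234 74.01556353260732 [0.0013 0.0794 0.9968 0.0001] 0.054796938790684833 62.06203824200202 [-0.8786 -2.1731  7.6813]
```

Call:
servo_tool --deltas '[[[0,0,-15,0],[0,0,-30,0],[0,0,-38,0],[-15,0,-38,0],[-32,0,-38,0],[-49,0,-38,0],[-49,0,-38,0],[-49,0,-22,0],[-49,0,-6.5,0],[-49,0,-6.5,0],[-45,0,-6.5,0],[-41.5,0,-6.5,0],[-39,0,-9,0],[-37,0,-12,0],[-34,0,-14,0],[-31.5,0,-16,0],[-28,0,-17,0],[-25,0,-18,0],[-25,0,-18,0]]]'

```text
t: 16.05
position: [0.6204, 0.2012, 0.0921]
orientation: [0.004, 0.08, 0.997, 0.0]
contact_force: [13.7, -2.6, -8.7]
finger_gap: 0.0542
grip_force: 65.1
```

```bash
python3 -c "
from h import *; rackpose()
I=eyes.grab_frame('wrist');cv2.imwrite('pics/n1.png',I)
g=cv2.cvtColor(I,cv2.COLOR_BGR2GRAY)
print(g[200:400:3,325].tolist())"
```

```text
16.05 rack 33.432096097267326 -53.8292071552779 92.05480861914842 [0.0041 0.0796 0.9968 0.0002] 0.05424801887618032 65.10339193046093 [13.6774 -2.5979 -8.6549]
[100, 107, 107, 105, 75, 76, 76, 79, 79, 80, 80, 76, 74, 76, 77, 77, 80, 82, 81, 76, 71, 72, 73, 74, 77, 75, 71, 73, 71, 86, 84, 86, 90, 87, 87, 89, 89, 86, 86, 86, 86, 87, 87, 88, 88, 85, 88, 89, 162, 164, 165, 164, 154, 164, 165, 163, 166, 169, 163, 127, 125, 128, 127, 126, 128, 125, 126]
```

Call:
servo_tool --deltas '[[[3.5,0,-0.7,0],[7,0,-1,0],[10,0,-0.5,0],[13.5,0,0,0],[16.5,0,1.5,0],[20,0,3,0],[23,0,3.5,0],[26,0,4.5,0],[28,0,6.5,0],[30,0,9,0],[31,0,11,0],[32,0,13.5,0],[32.5,0,15,0],[33,0,17,0],[33,0,17,0]]]'

```text
t: 17.6
position: [0.5867, 0.2071, 0.0768]
orientation: [0.004, 0.079, 0.997, 0.001]
contact_force: [2.4, -0.8, 11.0]
finger_gap: 0.0494
grip_force: 60.0
```

```bash
python3 -c "
from h import *; rackpose()
import pickle; s=sensors.state(); pickle.dump((eyes.camera_model('wrist'),s['position']),open('n2.pkl','wb'))
I=eyes.grab_frame('wrist');cv2.imwrite('pics/n2.png',I)
g=cv2.cvtColor(I,cv2.COLOR_BGR2GRAY)
print(g[200:400:2,325].tolist());
st=cv2.inRange(cv2.cvtColor(I,cv2.COLOR_BGR2HSV),(0,0,60),(180,75,255))
for r in range(210,370,8):
    q=np.where(st[r,200:450])[0]+200; print(r,(q.min(),q.max(),len(q)) if len(q) else 0)
"
```

```text
17.6 rack -0.7772556773389483 -53.44909057173153 76.80044497793709 [0.0036 0.0793 0.9968 0.0008] 0.04944992775076564 60.0181393980165 [ 2.4068 -0.8386 10.988 ]
[171, 172, 171, 168, 166, 161, 150, 127, 124, 125, 127, 131, 131, 128, 51, 43, 44, 41, 45, 41, 42, 41, 42, 39, 41, 41, 70, 73, 74, 74, 74, 72, 71, 66, 68, 69, 69, 76, 74, 70, 71, 72, 70, 69, 65, 69, 78, 107, 104, 72, 74, 74, 74, 72, 75, 74, 75, 77, 77, 79, 76, 72, 70, 71, 70, 74, 76, 79, 75, 78, 77, 80, 79, 80, 80, 80, 82, 101, 102, 103, 103, 103, 102, 103, 98, 100, 102, 102, 102, 102, 103, 106, 107, 110, 108, 116, 153, 153, 151, 145]
210 (np.int64(200), np.int64(243), 44)
218 (np.int64(200), np.int64(244), 45)
226 (np.int64(200), np.int64(244), 45)
234 (np.int64(200), np.int64(244), 45)
242 (np.int64(200), np.int64(245), 46)
250 (np.int64(200), np.int64(245), 46)
258 (np.int64(200), np.int64(246), 47)
266 (np.int64(200), np.int64(246), 47)
274 (np.int64(200), np.int64(247), 48)
282 (np.int64(200), np.int64(247), 48)
290 (np.int64(200), np.int64(248), 49)
298 (np.int64(200), np.int64(413), 65)
306 (np.int64(200), np.int64(417), 61)
314 (np.int64(200), np.int64(422), 50)
322 (np.int64(200), np.int64(426), 43)
330 (np.int64(200), np.int64(431), 42)
338 (np.int64(200), np.int64(434), 36)
346 (np.int64(215), np.int64(434), 31)
354 (np.int64(223), np.int64(427), 142)
362 (np.int64(250), np.int64(377), 128)
```

```bash
python3 -c "
from h import *
a=cv2.imread('pics/n1.png')[190:400,140:510];b=cv2.imread('pics/n2.png')[190:400,140:510]
S=eyes.grab_frame('scene');T=eyes.grab_frame('top')
z=lambda I,c,f:cv2.resize(I[c[1]-35:c[1]+35,c[0]-45:c[0]+45],(390,300),interpolation=cv2.INTER_CUBIC)
o=np.zeros((600,800,3),np.uint8)
o[:227,:400]=cv2.resize(a,(400,227)); o[:300,400:]=0; o[:227,400:]=cv2.resize(b,(400,227))
p=proj(eyes.camera_model('scene'),sensors.state()['position']+[0,0,.015]).astype(int);q=proj(eyes.camera_model('top'),sensors.state()['position']).astype(int);print(p,q)
o[300:,:390]=z(S,p,0);o[300:,400:790]=z(T,q,0)
cv2.imwrite('pics/n3.png',o)"
```

```text
[379 320] [209 217]
```

View pics/n3.png

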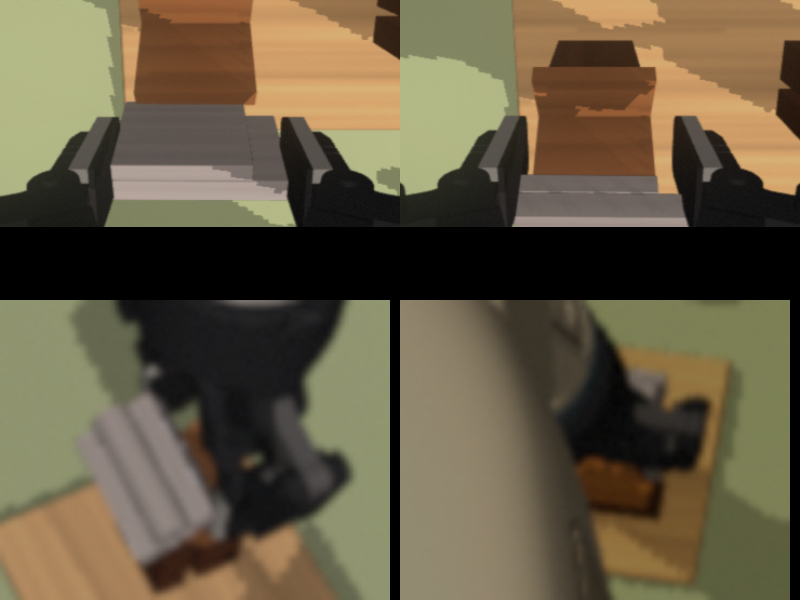

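The wrist views show the die trailing on the +x side of the pads, behind the backrest. Its edge face is at rows 354-392 with the step layer toward -x, and the scene view shows the ridge facing back and up. I'll compute where it is.

```bash
python3 -c "
from h import *
import pickle
m,P=pickle.load(open('n2.pkl','rb')); o=np.array([.596,.2597]);x=np.array([.9872,-.1593]);y=np.array([.1593,.9872])
k=370/400
g=cv2.cvtColor(cv2.imread('pics/n2.png'),cv2.COLOR_BGR2GRAY)
for c in (270,300,330,360): print(c,g[346:415,c].tolist())
for name,px in dict(layerL=(140+520*k,190+177*k),layerR=(140+657*k-370,190+177*k)).items(): pass
for name,(u,v,L) in dict(flatedge=((140+(520-400)*k+140+(657-400)*k)/2,190+177*k,44/((657-520)*k)),mid=((140+(515-400)*k+140+(682-400)*k)/2,190+194*k,56/((682-515)*k))).items():
    d=412.5*L/1000; O,r=ray(m,(u,v)); p=O+r*d; q=p[:2]-o; print(name,'depth',d,'rack',q@x*1000,q@y*1000,p[2]*1000)
"
```

```text
270 [80, 79, 80, 81, 80, 79, 97, 101, 99, 98, 99, 100, 99, 99, 100, 100, 103, 101, 102, 102, 112, 139, 101, 103, 101, 102, 102, 101, 100, 103, 103, 104, 102, 105, 105, 105, 107, 102, 104, 105, 106, 107, 108, 109, 130, 157, 152, 152, 152, 150, 149, 145, 146, 147, 150, 151, 150, 144, 110, 108, 110, 113, 115, 117, 124, 128, 132, 137, 139]
300 [81, 80, 79, 82, 79, 80, 92, 100, 100, 99, 102, 101, 101, 104, 105, 104, 104, 103, 102, 102, 106, 130, 110, 104, 105, 101, 102, 104, 103, 102, 99, 99, 100, 102, 103, 103, 103, 107, 105, 106, 108, 109, 108, 111, 123, 155, 153, 153, 151, 151, 149, 145, 143, 147, 149, 150, 151, 146, 111, 107, 111, 114, 114, 117, 123, 127, 133, 135, 139]
330 [80, 80, 82, 81, 81, 79, 80, 103, 104, 102, 103, 103, 104, 103, 105, 104, 105, 104, 103, 103, 104, 119, 109, 96, 99, 101, 102, 102, 99, 100, 98, 101, 101, 104, 105, 104, 106, 107, 109, 107, 109, 109, 108, 107, 116, 150, 154, 153, 153, 152, 151, 147, 144, 145, 150, 152, 151, 146, 118, 108, 108, 112, 115, 117, 121, 125, 130, 134, 137]
360 [83, 84, 85, 85, 83, 81, 77, 103, 104, 104, 104, 104, 105, 104, 106, 104, 105, 104, 103, 102, 99, 104, 111, 88, 99, 101, 101, 101, 102, 101, 102, 103, 104, 103, 103, 106, 107, 107, 105, 107, 106, 106, 110, 109, 113, 139, 156, 153, 153, 152, 151, 149, 145, 145, 149, 153, 151, 149, 127, 109, 110, 112, 114, 115, 120, 123, 128, 132, 136]
flatedge depth 0.14322351548628923 rack 5.141567900140529 -57.45880167859437 90.9846403033647
mid depth 0.14953876031720345 rack 13.995305678393162 -54.238622433995836 86.99785420931511
```

R is now at about φ=150°, with the ridge up and tilted 30°. The pads hold it only by its near edge. I'll lift it gently and check.

Call:
servo_tool --deltas '[[[0,0,-2,0],[0,0,-4,0],[0,0,-6,0],[0,0,-8,0],[0,0,-10,0],[0,0,-12,0],[0,0,-14,0],[0,0,-16,0],[0,0,-16,0]]]'

```text
t: 18.65
position: [0.5846, 0.2068, 0.0895]
orientation: [0.0, 0.079, 0.997, 0.0]
contact_force: [0.1, -0.2, -0.6]
finger_gap: 0.0004
grip_force: 0.0
```

```bash
cat > col.py <<'E'
from h import *
import pickle,sys
rackpose(); s=sensors.state(); pickle.dump((eyes.camera_model('wrist'),s['position']),open(sys.argv[1]+'.pkl','wb'))
I=eyes.grab_frame('wrist');cv2.imwrite('pics/'+sys.argv[1]+'.png',I)
g=cv2.GaussianBlur(cv2.cvtColor(I,cv2.COLOR_BGR2GRAY),(0,0),1).astype(int)
for c in map(int,sys.argv[2].split(',')):
    d=np.abs(np.gradient(g[:,c])); e=[r for r in range(195,430) if d[r]>5 and d[r]==d[r-2:r+3].max()]
    print(c,[(r,int(g[r-3,c]),int(g[r+3,c])) for r in e])
E
python3 col.py n4 270,325,380
```

```text
18.65 rack -2.773687512126359 -54.06193331169931 89.54732521008901 [0.0002 0.0793 0.9969 0.    ] 0.00038461591132984334 0.0 [ 0.1345 -0.1692 -0.6451]
270 [(247, 125, 79), (281, 121, 157), (356, 60, 27), (357, 57, 27)]
325 [(210, 160, 122), (226, 125, 42), (247, 39, 73), (259, 72, 96), (293, 90, 29), (405, 27, 136), (406, 30, 138), (415, 139, 119)]
380 [(206, 121, 146), (210, 151, 118), (232, 127, 156), (356, 145, 27)]
```

The pads slipped off and the die dropped near the right cradle. I'll back up and locate it numerically.

Call:
servo_tool --deltas '[[[0,0,-40,0],[10,0,-90,0],[17,0,-130,0],[17,0,-160,0],[17,0,-160,0],[17,0,-160,0]]]' --gripper 1

```text
t: 19.3
position: [0.5679, 0.2095, 0.2495]
orientation: [0.001, 0.079, 0.997, 0.0]
contact_force: [0.6, -0.2, -0.6]
finger_gap: 0.0847
grip_force: 0.0
```

Run:
```python
from h import *
import pickle
rackpose(); s=sensors.state(); m=eyes.camera_model("wrist"); I=eyes.grab_frame("wrist"); cv2.imwrite("pics/n5.png",I); pickle.dump((m,s["position"]),open("n5.pkl","wb"))
cv2.imwrite("pics/s5.png",eyes.grab_frame("scene")); cv2.imwrite("pics/t5.png",eyes.grab_frame("top"))
hsv=cv2.cvtColor(I,cv2.COLOR_BGR2HSV)
st=cv2.inRange(hsv,(0,0,50),(180,75,255)); st=cv2.morphologyEx(st,cv2.MORPH_OPEN,np.ones((3,3)))
n,l,S,c=cv2.connectedComponentsWithStats(st)
for i in range(1,n):
    if S[i,4]>80: print(S[i],c[i])
# ascii
w=hsv
for r in range(170,380,5):
    print("%3d "%r+"".join("#" if st[r,k] else ("." if 25<w[r,k,0]<45 and w[r,k,2]>90 else ("w" if w[r,k,2]>125 else "d")) for k in range(200,460,3)))
```

```text
19.3 rack -19.75525367328331 -54.08597304950157 249.53277100810604 [0.0005 0.0793 0.9968 0.0002] 0.08470547566444944 0.0 [ 0.6405 -0.1665 -0.5987]
[     0      0    640    453 225991] [314.5936 194.1329]
[ 65 468  37  12 313] [ 84.9904 474.8466]
170 #######################################################################################
175 ###########################dwwwwwwwwwwwwwwwwwwwwwwdddddwwwwwwwwwwwwwwwwwwwwwwwwwwwwwwww
180 ###########################dwwwwwwwwwwwwwwwwwwwwwwwwwwwwwwwwwwwwwwwwwwwwwwwwwwwwwwwwwww
185 ###########################dwwwwwwwwwwwwwwwwwwwwwwwwwwwwwwwwwwwwwwwwwwwwwwwwwwwwwwwwwww
190 ###########################ddddwddwwwwwwwwwwwwwwwwwwwwwwwwwwwwwwwwwwwwwwwwwwwwwwwwwwwww
195 ###########################ddddddddddddddwwwwwwwwwwwwdddddddddddddddddddddddddddwwwwwww
200 ###########################dwwwwwwwwwwwwwwwwwwwwwwwwwwwwwwwwwwwwwwwwwwwwwwwwwwwwwwwwwww
205 ###########################dwwwwwwwdddddddddddddwwwwwwwwwwwwwwwwwwwwwwwwwwddddddddddddd
210 ###########################dwwwwwwddddddddddddddwwwwwwwwwwwwwwwwwwwwwwwwwwddddddddddddd
215 ######################
[... 2309 characters left out ...]
####################################################dddd
345 dd################################################################################ddddd
350 dd################################################################################ddddd
355 dd################################################################################ddddd
360 dd#################################################################################dddd
365 d##################################################################################dddd
370 ####################################################################################ddd
375 ####################################################################################ddd
```

Run:
```python
from h import *
import pickle
m,P=pickle.load(open("n5.pkl","rb")); I=cv2.imread("pics/n5.png"); hsv=cv2.cvtColor(I,cv2.COLOR_BGR2HSV)
o=np.array([.596,.2597]);x=np.array([.9872,-.1593]);y=np.array([.1593,.9872])
st=((hsv[...,1]<65)&((hsv[...,0]<24)|(hsv[...,0]>150))&(hsv[...,2]>60)).astype(np.uint8)*255
st=cv2.morphologyEx(st,cv2.MORPH_OPEN,np.ones((3,3)))
n,l,S,c=cv2.connectedComponentsWithStats(st)
for i in range(1,n):
    if S[i,4]>150: print(S[i],c[i], [(plane(m,c[i],z)[:2]-o)@np.c_[x,y]*1000 for z in(.01,.03)])
g=cv2.cvtColor(I,cv2.COLOR_BGR2GRAY)
for r in range(276,400,3):
    print("%3d "%r+"".join("%3d"%g[r,k] if st[r,k] else ("  ." if 25<=hsv[r,k,0]<45 else "  w") for k in range(250,420,5)))
```

```text
[ 134  278   51  101 2234] [160.8514 317.4843] [array([  96.9052, -219.9385]), array([  87.1017, -211.2619])]
[ 279  284   63   36 1370] [308.562  303.4336] [array([ 81.2022, -70.3865]), array([ 72.2232, -69.5617])]
[ 461  310   56   69 1038] [490.9046 343.9836] [array([126.2427, 117.4139]), array([114.8989, 108.3787])]
[ 333  353   68   43 1462] [363.5937 370.5657] [array([157.7466, -13.1212]), array([144.7489, -15.303 ])]
[564 367  76  21 810] [602.2296 377.0383] [array([165.1075, 239.6635]), array([151.7233, 224.2099])]
[ 333  382   75   53 3150] [369.9657 408.9606] [array([205.1813,  -4.8872]), array([189.6931,  -7.5013])]
276   .  .  .  .  .  .  .  w  w  w  w  w  w  w  w  w  w  w  w  w  w  w  w  w  w  w  w  w  w  w  w  w  w  w
279   .  .  .  .  .  .  .  w  w  w  w  w  w  w  w  w  w  w  w  w  w  w  w  w  w  w  w  w  w  w  w  w  w  w
282   .  .  .  .  .  .  .  w  w  w  w  w  w  w  w  w  w  w  w  w  w  w  w  w  w  w  w  w  w  w  w  w  w  w
285   .  .  .  .  .  .  .  w 72  w  w  w  w  w  w  w  w  w  w  w  w  w  w  w  w  w  w  w  w  w  w  w  w  w
288   .  .  .  .  .  .  .  w120 77 70
[... 3328 characters left out ...]
.  .  . 79 82 85 86107  .  .  .  .  .  . 80 75  .  .  .  .
384   .  .  .  .  .  .  .  .  .  .  .  .  .  .  .  .  . 79 85 86  .  w145142143143142153  .106 86  .  .  .
387   .  .  .  .  .  .  .  .  .  .  .  .  .  .  .  .  . 80 84  .  .142144141142143143142122  .  w  .  .  .
390   .  .  .  .  .  .  .  .  .  .  .  .  .  .  .  .  . 78  .  .142143142141143141142142 96 93  w  .  .  .
393   .  .  .  .  .  .  .  .  .  .  .  .  .  .  .  .  . 81  .143143142141143143141143141 95 89  .  w  .  .
396   .  .  .  .  .  .  .  .  .  .  .  .  .  .  .  .  .  .  .100143143142143143143144105 96 91 83  w  .  .
399   .  .  .  .  .  .  .  .  .  .  .  .  .  .  .  .  .  . 77 79131143143141143142121101 97 91 86  .  .  .
```

The die lies behind the rack, near rack (76,-70) mm and yawed about 25°. I'll move the wrist camera closer to determine its attitude.

Call:
servo_tool --deltas '[[[-40,-8,30,0],[-80,-16,60,0],[-85,-16,80,0],[-85,-16,80,0],[-85,-16,80,0]]]'

```text
t: 19.95
position: [0.6485, 0.1802, 0.1686]
orientation: [-0.001, 0.079, 0.997, -0.0]
contact_force: [-0.2, 0.1, 0.2]
finger_gap: 0.0853
grip_force: 0.0
```

Run:
```python
from h import *
import pickle
rackpose(); s=sensors.state(); m=eyes.camera_model("wrist"); I=eyes.grab_frame("wrist"); cv2.imwrite("pics/n6.png",I); pickle.dump((m,s["position"]),open("n6.pkl","wb"))
hsv=cv2.cvtColor(I,cv2.COLOR_BGR2HSV)
st=((hsv[...,1]<70)&((hsv[...,0]<24)|(hsv[...,0]>150))&(hsv[...,2]>60)).astype(np.uint8)*255
st=cv2.morphologyEx(st,cv2.MORPH_OPEN,np.ones((3,3)))
n,l,S,c=cv2.connectedComponentsWithStats(st)
for i in range(1,n):
    if S[i,4]>300: print(S[i],c[i])
i=min((i for i in range(1,n) if S[i,4]>1000),key=lambda i:np.hypot(*(c[i]-[325,243])))
X,Y,W,H=S[i,:4]; g=cv2.cvtColor(I,cv2.COLOR_BGR2GRAY)
for r in range(Y-4,Y+H+6,3): print("%3d "%r+"".join("%4d"%g[r,k] if l[r,k]==i else "   ." for k in range(X-4,X+W+5,4)))
print("x0",X-4)
```

```text
19.95 rack 64.46763076441898 -70.14714483187743 168.62617541154077 [-0.0012  0.0794  0.9968 -0.0002] 0.08534349664556246 0.0 [-0.1523  0.0583  0.1873]
[ 103  211   60   53 2380] [132.6601 236.7155]
[ 285  218   85   51 2591] [324.8445 245.2489]
[ 462  310   57   70 1073] [492.2004 344.1445]
[ 357  314   85   55 2037] [392.2882 334.8135]
[131 324  44  56 756] [150.75   353.4709]
[ 358  346  103   89 6943] [408.5264 389.9188]
214    .   .   .   .   .   .   .   .   .   .   .   .   .   .   .   .   .   .   .   .   .   .   .   .
217    .   .   .   .   .   .   .   .   .   .   .   .   .   .   .   .   .   .   .   .   .   .   .   .
220    .   .   .   .  91 126 103   .   .   .   .   .   .   .   .   .   .   .   .   .   .   .   .   .
223    .   .   .   . 113 125 127 126  95   .   .   .   .   .   .   .   .   .   .   .   .   .   .   .
226    .   .   .  76 125 125 125 125 125 127  84   .   .   .   .   .   .   .   .   .   .   .   .   .
229    .   .   .  76 122 122 124 124 125 126 128 128  82   .   .   .   .   .   .   .   .   .   .   .
232    .   .   .  99 124 123 120 130 125 126 126 127 127 123  79  
[... 755 characters left out ...]
  .   .   .   .  97 100  97  97  99  98  98 102 100 100 122 128 103 101 101 106   .   .
259    .   .   .   .   .   .   . 110  96  99  98  98  98  99 101 102  99 104 100  99 102   .   .   .
262    .   .   .   .   .   .   .   .   . 109  97  99  97  98  99  99 103  97 100 102   .   .   .   .
265    .   .   .   .   .   .   .   .   .   .   . 101  97 100  97   . 103 100 100   .   .   .   .   .
268    .   .   .   .   .   .   .   .   .   .   .   .   .  99 114   .   .   .   .   .   .   .   .   .
271    .   .   .   .   .   .   .   .   .   .   .   .   .   .   .   .   .   .   .   .   .   .   .   .
274    .   .   .   .   .   .   .   .   .   .   .   .   .   .   .   .   .   .   .   .   .   .   .   .
x0 281
```

Run:
```python
from h import *
import pickle
o=np.array([.596,.2597]);x=np.array([.9872,-.1593]);y=np.array([.1593,.9872])
V={}
for n,c0 in(("n5",(308,303)),("n6",(325,245))):
    m,P=pickle.load(open(n+".pkl","rb")); I=cv2.imread(f"pics/{n}.png"); 
    f=4; B=cv2.resize(I,None,fx=f,fy=f,interpolation=cv2.INTER_CUBIC); h=cv2.cvtColor(B,cv2.COLOR_BGR2HSV); g=cv2.cvtColor(B,cv2.COLOR_BGR2GRAY)
    st=((h[...,1]<70)&((h[...,0]<24)|(h[...,0]>150))&(h[...,2]>70)).astype(np.uint8)
    box=np.zeros_like(st); box[(c0[1]-32)*f:(c0[1]+32)*f,(c0[0]-50)*f:(c0[0]+50)*f]=1; st*=box
    for nm,mk in(("all",st),("bright",st*(g>108).astype(np.uint8))):
        mk=cv2.morphologyEx(mk*255,cv2.MORPH_CLOSE,np.ones((9,9)));mk=cv2.morphologyEx(mk,cv2.MORPH_OPEN,np.ones((9,9)))
        k=max(cv2.findContours(mk,cv2.RETR_EXTERNAL,cv2.CHAIN_APPROX_NONE)[0],key=cv2.contourArea)
        p=cv2.approxPolyDP(k,6,True)[:,0]/f; print(n,nm,cv2.contourArea(k)/f/f,p.tolist())
```

```text
n5 all 1357.03125 [[279.0, 306.5], [315.5, 320.25], [324.0, 317.5], [331.0, 318.75], [339.25, 315.25], [341.5, 309.75], [339.25, 302.75], [287.5, 284.0], [284.25, 289.5]]
n5 bright 727.25 [[287.5, 289.75], [285.75, 301.75], [321.75, 314.5], [323.25, 317.5], [327.0, 316.75], [328.25, 311.5], [336.75, 313.5], [337.0, 315.25], [340.0, 314.25], [341.5, 307.5], [290.5, 288.0]]
n6 all 2568.5625 [[284.75, 247.5], [286.75, 250.5], [333.75, 269.25], [341.5, 265.0], [352.75, 267.75], [367.0, 257.5], [370.0, 247.25], [365.0, 243.75], [297.5, 217.5]]
n6 bright 1306.28125 [[298.5, 218.5], [293.5, 236.0], [347.75, 258.0], [351.0, 258.0], [353.0, 252.0], [365.0, 257.5], [368.25, 256.25], [369.0, 246.5]]
```

Run:
```python
from h import *
import pickle
o=np.array([.596,.2597]);x=np.array([.9872,-.1593]);y=np.array([.1593,.9872])
m5=pickle.load(open("n5.pkl","rb"))[0];m6=pickle.load(open("n6.pkl","rb"))[0]
Q=dict(TL=((289,287.5),(298,218)),TR=((341.2,306.3),(369.3,246.5)),NotchTop=((328.3,311.5),(353,252)),BL=((283,301),(289.5,235)),DL=((279,306.5),(285,249)),DB=((315.5,320.2),(333.7,269.2)))
R={}
for k,(a,b) in Q.items():
    p=tri(m5,a,m6,b); e=max(np.linalg.norm(proj(m5,p)-a),np.linalg.norm(proj(m6,p)-b)); q=p[:2]-o
    R[k]=np.array([q@x,q@y,p[2]])*1000; print(k,R[k].round(1),"err",round(e,2))
for a,b in(("TL","TR"),("TL","BL"),("BL","DL"),("DL","DB")): d=R[b]-R[a];print(a,b,np.linalg.norm(d).round(1),(d/np.linalg.norm(d)).round(2))
```

```text
TL [ 55.  -88.3  32.3] err 1.09
TR [ 77.4 -38.4  24.8] err 0.15
NotchTop [ 78.9 -50.8  33.4] err 0.03
BL [ 64.9 -93.5  40.9] err 1.35
DL [ 82.5 -99.9  14.6] err 0.51
DB [100.7 -63.6   7.8] err 0.05
TL TR 55.2 [ 0.41  0.9  -0.14]
TL BL 14.1 [ 0.7  -0.37  0.61]
BL DL 32.3 [ 0.54 -0.2  -0.81]
DL DB 41.2 [ 0.44  0.88 -0.16]
```

Triangulated across the two views, R rests on the rear edge of the rack board. Its centre is about (78,-68,16) mm, its axis is yawed -25°, its flat side faces +x and up, and its upper edge is at z≈30. The sizes match (55, 14, 32 and 41 mm). I'll tip it over onto its flat side by pushing that upper edge away from the rack with closed fingers.

Call:
servo_tool --deltas '[[[12.7,13.4,0,8],[12.7,13.4,0,16],[12.7,13.4,0,25],[12.7,13.4,0,25],[12.7,13.4,0,25],[12.7,13.4,0,25],[12.7,13.4,40,25],[12.7,13.4,80,25],[12.7,13.4,120,25],[12.7,13.4,145,25],[12.7,13.4,145,25],[12.7,13.4,145,25]]]' --gripper -1

```text
t: 21.2
position: [0.639, 0.1954, 0.025]
orientation: [0.0, 0.293, 0.956, 0.0]
contact_force: [1.9, 0.9, 0.9]
finger_gap: -0.0001
grip_force: 0.0
```

Call:
servo_tool --deltas '[[[-3,0,0,0],[-6,0,0,0],[-9,0,0,0],[-12,0,0,0],[-15,0,0,0],[-18,0,0,0],[-21,0,0,0],[-24,0,0,0],[-27,0,0,0],[-30,0,0,0],[-33,0,0,0],[-36,0,0,0],[-39,0,0,0],[-42,0,0,0],[-45,0,0,0],[-48,0,0,0],[-48,0,0,0]]]'

```text
t: 22.9
position: [0.6827, 0.1674, 0.0286]
orientation: [0.005, 0.294, 0.956, 0.001]
contact_force: [5.1, -4.6, 20.7]
finger_gap: -0.0001
grip_force: 10.2
```

Call:
servo_tool --deltas '[[[10,0,-30,0],[35,0,-80,0],[60,0,-126,0],[60,0,-126,0],[60,0,-126,0],[60,0,-126,0]]]' --gripper 1

```text
t: 23.5
position: [0.6287, 0.2019, 0.1492]
orientation: [-0.0, 0.293, 0.956, -0.0]
contact_force: [-0.7, 0.3, -1.1]
finger_gap: 0.0848
grip_force: 0.0
```

```bash
cat > look.py <<'E'
from h import *
import pickle,sys
rackpose(); s=sensors.state(); m=eyes.camera_model("wrist"); I=eyes.grab_frame("wrist"); cv2.imwrite(f"pics/{sys.argv[1]}.png",I); pickle.dump((m,s["position"]),open(sys.argv[1]+".pkl","wb"))
hsv=cv2.cvtColor(I,cv2.COLOR_BGR2HSV)
st=((hsv[...,1]<70)&((hsv[...,0]<24)|(hsv[...,0]>150))&(hsv[...,2]>60)).astype(np.uint8)*255
st=cv2.morphologyEx(st,cv2.MORPH_OPEN,np.ones((3,3)))
n,l,S,c=cv2.connectedComponentsWithStats(st)
for i in range(1,n):
    if S[i,4]>300: print(S[i],c[i],(plane(m,c[i],.015)*1000).round(1))
i=min((i for i in range(1,n) if S[i,4]>1000),key=lambda i:np.hypot(*(c[i]-[325,243])))
X,Y,W,H=S[i,:4]; g=cv2.cvtColor(I,cv2.COLOR_BGR2GRAY)
for r in range(Y-3,Y+H+4,4): print("%3d "%r+"".join("%4d"%g[r,k] if l[r,k]==i else "   ." for k in range(X-4,X+W+5,5)))
k=max(cv2.findContours((l==i).astype(np.uint8),cv2.RETR_EXTERNAL,cv2.CHAIN_APPROX_NONE)[0],key=cv2.contourArea)
print("x0",X-4,cv2.approxPolyDP(k,2.5,True)[:,0].tolist())
E
python3 look.py n7
```

```text
23.5 rack 41.50070448599876 -51.86231885495103 149.15232188103974 [-0.0004  0.2932  0.9561 -0.0003] 0.08481878063857909 0.0 [-0.6573  0.2734 -1.0649]
[ 288  306   77   51 3733] [325.6231 331.0809] [691.4 159.4  15. ]
[ 462  310   55   69 1021] [491.1685 344.2811] [769.5 255.6  15. ]
[ 404  317   44   75 1811] [424.2402 346.4732] [743.1 213.3  15. ]
[ 413  358   56   85 2973] [438.5812 401.9869] [791.2 198.1  15. ]
303    .   .   .   .   .   .   .   .   .   .   .   .   .   .   .   .   .   .
307    .   .  71  69  71  67  68  70  67  70  68  71  67   .   .   .   .   .
311    .  76  70  69  69  68  70  69  70  70  70  72  71  74  79  82   .   .
315    . 147 146 145 146 145 146 146 147 145 145 146 146 141 111 107   .   .
319    . 140 140 139 139 139 138 137 138 137 139 139 134 102 102 103   .   .
323    . 143 144 145 144 145 144 144 144 143 144 139 105 106 104 105   .   .
327    .  85  84  83  83  82  84  85  84  87  88  88  79  80  81  80   .   .
331    . 111 112 113 115 114 115 116 118 118 120 118  96  95  95  95   .   .
335    . 134 137 137 137 137 138 139 140 141 141 143 137 109 110 109 110   .
339    . 144 145 144 144 144 144 146 145 146 145 143 110 106 105 104 108   .
343    . 140 141 141 140 139 139 139 136 138 136 112  96  94  96  94  98   .
347    .   . 136 140 140 139 140 143 119 105 106 106 104 107 106 105   .   .
351    .   . 144 143 142 142 142 143 108 103 104 104 105 105 104 105   .   .
355    .   . 144 147 145 145 144 142 106 105 106 109 108 109 107 103   .   .
359    .   .   .   .   .   .   .   .   .   .   .   .   .   .   .   .   .   .
x0 284 [[290, 307], [288, 344], [291, 356], [363, 354], [362, 308]]
```

The die toppled: ridge shading shows between two base strips, with image corners at about (289,313), (362,313), (291,356) and (363,354), so it is ridge up on the mat. I'll compute the end-grip.

Run:
```python
from h import *
import pickle
m,P=pickle.load(open("n7.pkl","rb")); T=m["cam_to_world"]
C=np.array([plane(m,q,.014)[:2] for q in((289,313),(362.5,313),(363.5,355.5),(291,357))])*1000
print(C,[np.linalg.norm(C[i]-C[i-1]).round(1) for i in range(4)])
a=(C[1]+C[2]-C[0]-C[3]); a/=np.linalg.norm(a); c=C.mean(0)
s=sensors.state(); w,X,Y,Z=s["orientation"]
from scipy.spatial.transform import Rotation as R
r=R.from_quat([X,Y,Z,w]).as_matrix(); print(r.round(3)); ty=r[:2,1]; tx=r[:2,0]
print("axis",a,"toolY",ty,"turn err deg(world)",np.degrees(np.arctan2(ty[0]*a[1]-ty[1]*a[0],ty@a)))
d=c-s["position"][:2]*1000; print("centre",c,"tool delta",d@tx,d@ty,"reach",np.hypot(*c))
```

```text
[[664.6693 145.0546]
 [694.7775 189.6326]
 [724.7006 171.3778]
 [695.1075 125.2794]] [np.float64(36.3), np.float64(53.8), np.float64(35.1), np.float64(54.8)]
[[-0.828  0.561 -0.002]
 [ 0.561  0.828 -0.001]
 [ 0.002 -0.002 -1.   ]]
axis [0.5499 0.8352] toolY [0.5609 0.8279] turn err deg(world) 0.7557022535524959
centre [694.8137 157.8361] tool delta -79.41518539346413 0.8711875967391223 reach 712.515493338743
```

Run:
```python
from h import *
m=eyes.camera_model("top"); print("jar top",plane(m,(295,126),.075)[:2])
ms=eyes.camera_model("scene"); print("jar top scene",plane(ms,(229,305),.075)[:2]); print("mandrel foot",plane(m,(374,144),.0)[:2],"tip?",plane(m,(379,118),.15)[:2])
f=np.array([.6948,.1578])+.057*np.array([.561,.828]); print("finger back",f)
```

```text
jar top [0.7855 0.0253]
jar top scene [0.7831 0.0295]
mandrel foot [ 0.767  -0.1519] tip? [ 0.7689 -0.1489]
finger back [0.7268 0.205 ]
```

Run:
```python
from h import *
m=eyes.camera_model("top");ms=eyes.camera_model("scene"); I=cv2.imread("pics/top0.png"); h=cv2.cvtColor(I,cv2.COLOR_BGR2HSV)
for lim in((0,0,120),):
    k=cv2.inRange(h[115:170,180:235],lim,(180,60,255)); ys,xs=np.where(k); print(xs.min()+180,xs.max()+180,ys.min()+115,ys.max()+115)
print(plane(m,(207,138),.06)[:2],plane(ms,(296,391),.06)[:2])
```

```text
188 224 122 156
[0.7686 0.2192] [0.7637 0.221 ]
```

The white cup (centre about (0.766,0.22)) is too close for an end-grip here. I'll cross-grip the die over its 36 mm width, carry it to open mat at the tray's yaw, then regrip.

Call:
servo_tool --deltas '[[[-20,0.9,0,-8.5],[-40,0.9,0,-17],[-60,0.9,0,-25.5],[-79.4,0.9,0,-34],[-79.4,0.9,0,-42.5],[-79.4,0.9,0,-51],[-79.4,0.9,0,-59.5],[-79.4,0.9,0,-68],[-79.4,0.9,0,-76.5],[-79.4,0.9,0,-85],[-79.4,0.9,0,-89.3],[-79.4,0.9,0,-89.3],[-79.4,0.9,40,-89.3],[-79.4,0.9,80,-89.3],[-79.4,0.9,120,-89.3],[-79.4,0.9,140,-89.3],[-79.4,0.9,146,-89.3],[-79.4,0.9,146,-89.3]]]' --gripper 0.45

```text
t: 25.35
position: [0.6946, 0.158, 0.0028]
orientation: [-0.001, -0.463, 0.887, 0.0]
contact_force: [0.2, -0.1, 0.6]
finger_gap: 0.062
grip_force: 0.0
```

Call:
servo_tool --deltas '[[[0,0,0,0],[0,0,0,0],[0,0,0,0],[0,0,0,0],[0,0,0,0],[0,0,0,0],[0,0,0,0]]]' --gripper -1

```text
t: 26.05
position: [0.6962, 0.1584, 0.0064]
orientation: [0.002, -0.463, 0.886, -0.001]
contact_force: [-0.1, -0.7, 5.9]
finger_gap: 0.0338
grip_force: 60.3
```

```bash
python3 -c "from h import *; rackpose(); print(sensors.state()['position'],sensors.state()['joint_pos'])"
```

```text
26.05 rack 115.06173152048927 -84.01231810831577 6.357355255692754 [ 0.0016 -0.4632  0.8863 -0.0007] 0.0338387507205759 60.276031494140625 [-0.1444 -0.7266  5.9307]
[0.6962 0.1584 0.0064] [ 0.1065  0.6539  0.0881  1.0014 -0.0002 -0.8567]
```

Call:
servo_tool --deltas '[[[0,0,-40,0],[0,0,-80,0],[0,0,-110,0],[25,14,-110,-6],[50,28,-110,-14],[80,42,-110,-22],[110,58,-110,-30],[140,75,-110,-38],[170,92,-110,-44.1],[192,105,-110,-44.1],[192,105,-110,-44.1],[192,105,-110,-44.1],[192,105,-75,-44.1],[192,105,-40,-44.1],[192,105,-15,-44.1],[192,105,-5,-44.1],[192,105,-1,-44.1],[192,105,-1,-44.1]]]'

```text
t: 27.85
position: [0.4999, 0.061, 0.0064]
orientation: [-0.0, 0.762, -0.647, 0.0]
contact_force: [-0.6, 0.0, -2.3]
finger_gap: 0.034
grip_force: 60.9
```

Call:
servo_tool --deltas '[[[0,0,0,0],[0,0,0,0],[0,0,0,0],[0,0,-40,0],[0,0,-80,0],[-70,0,-125,0],[-70,0,-145,8.5],[-70,0,-145,17],[-70,0,-145,25.5],[-70,0,-145,34],[-70,0,-145,42.5],[-70,0,-145,51],[-70,0,-145,59.5],[-70,0,-145,68],[-70,0,-145,76.5],[-70,0,-145,85],[-70,0,-145,90],[-70,0,-145,90],[-70,0,-145,90]]]' --gripper 1

```text
t: 29.75
position: [0.4881, 0.1297, 0.1504]
orientation: [0.0, -0.082, 0.997, 0.0]
contact_force: [0.2, -0.3, 0.0]
finger_gap: 0.0854
grip_force: 0.0
```

```bash
python3 look.py n8
```

```text
29.75 rack -85.85678327188228 -145.49299693624778 150.40082920734542 [ 0.0001 -0.0825  0.9966  0.    ] 0.08536725669295339 0.0 [ 0.1711 -0.322   0.0265]
[ 180  202   86   55 4297] [223.0107 228.9753] [497.9  60.   15. ]
[ 462  310   57   69 1010] [492.2475 344.1366] [553.2 267.8  15. ]
[132 322  43  58 681] [151.4611 353.1189] [603.   16.2  15. ]
[180 375  24  41 491] [192.664  396.1079] [635.6  49.9  15. ]
199    .   .   .   .   .   .   .   .   .   .   .   .   .   .   .   .   .   .   .
203    .   .   .   .   .   .   .  70  69  65  67  68  73  73  67  68  72  74   .
207    .  94 105 116 121 124 124 124 126 126 126 128 127 128 127 126 127 118   .
211    . 116 127 125 125 124 124 124 125 125 123 122 122 121 123 123 122 118   .
215    .   . 122 121 118 123 123 108 123 123 119 112 109  97 128 126 108 126   .
219    .   .  93  93  92  96  93  89  92  90  92  84  81  80  77  76  75  77   .
223    .   .  78  79  81  80  82  83  85  85  85  85  86  86  89  89  91  88   .
227    .  96  97  98 101 102 103 103 103 106 108 108 109 109 110 113 114 104   .
231    . 115 117 118 118 119 119 120 121 122 123 124 124 124 126 124 126 117   .
235    . 125 127 127 127 128 128 128 129 129 128 131 130 130 128 130 130 126   .
239    . 126 128 126 126 126 123 124 123 125 124 123 121 120 119 119 117 117   .
243    .   . 109 110 113 111 112 117 123 125 124 123 126 125 126 127 128 126   .
247    .   . 123 128 128 129 128 127 128 128 126 127 127 126 125 126 125 126   .
251    .   .   . 125 125 125 125 126 126 125 125 125 126 127 126 126 128 129   .
255    .   .   . 126 126 128 128 128 130 130 131   .   .   .   .   .   .   .   .
259    .   .   .   .   .   .   .   .   .   .   .   .   .   .   .   .   .   .   .
x0 176 [[262, 203], [187, 204], [181, 207], [180, 238], [186, 244], [187, 255], [265, 253]]
```

The die is on open mat, ridge up, centred at about (0.499,0.060) and aligned with the tool. Now the end-grip.

Call:
servo_tool --deltas '[[[0.6,-35,0,0],[0.6,-70,0,0],[0.6,-70,0,0],[0.6,-70,45,0],[0.6,-70,90,0],[0.6,-70,130,0],[0.6,-70,146,0],[0.6,-70,146,0]]]'

```text
t: 30.6
position: [0.497, 0.0609, 0.0021]
orientation: [-0.002, -0.082, 0.997, 0.0]
contact_force: [-0.1, 0.2, -0.4]
finger_gap: 0.0857
grip_force: 0.0
```

Call:
servo_tool --deltas '[[[0,0,0,0],[0,0,0,0],[0,0,0,0],[0,0,0,0],[0,0,0,0],[0,0,0,0],[0,0,0,0]]]' --gripper -1

```text
t: 31.3
position: [0.4998, 0.0607, 0.0061]
orientation: [0.002, -0.081, 0.997, -0.0]
contact_force: [-0.3, 0.8, 5.0]
finger_gap: 0.054
grip_force: 62.8
```

Call:
servo_tool --deltas '[[[0,0,-30,0],[0,0,-70,0],[0,0,-110,0],[0,0,-130,0],[0,0,-130,0]]]'

```text
t: 31.8
position: [0.5004, 0.0606, 0.1382]
orientation: [0.004, -0.081, 0.997, -0.0]
contact_force: [-0.0, 0.3, -3.3]
finger_gap: 0.0542
grip_force: 66.0
```

Run:
```python
from h import *
import pickle
s=sensors.state();m=eyes.camera_model("wrist");print(s["t"],s["position"],s["orientation"],s["finger_gap"],s["grip_force"],s["contact_force"],s["joint_pos"])
I=eyes.grab_frame("wrist");cv2.imwrite("pics/n9.png",I);pickle.dump((m,s["position"]),open("n9.pkl","wb"))
g=cv2.GaussianBlur(cv2.cvtColor(I,cv2.COLOR_BGR2GRAY),(0,0),.8).astype(int)
for c in(270,325,380): print(c,g[215:400:3,c].tolist())
st=cv2.inRange(cv2.cvtColor(I,cv2.COLOR_BGR2HSV),(0,0,95),(22,70,255))
for r in range(225,380,6):
    q=np.where(st[r,200:450])[0]+200; print(r,(q.min(),q.max(),len(q)) if len(q) else 0)
```

```text
31.8 [0.5004 0.0606 0.1382] [ 0.0036 -0.0813  0.9967 -0.0004] 0.05422046762444485 66.0184183716774 [-0.0447  0.3279 -3.2624] [-0.0462  0.2233 -0.2707  1.0695  0.     -0.2089]
270 [144, 143, 143, 143, 143, 143, 143, 143, 143, 143, 142, 143, 142, 143, 143, 143, 143, 142, 126, 69, 70, 68, 71, 123, 131, 131, 128, 124, 127, 119, 96, 91, 72, 78, 83, 89, 96, 106, 114, 121, 124, 127, 130, 131, 129, 123, 124, 132, 131, 130, 130, 130, 129, 83, 87, 85, 74, 116, 140, 143, 143, 143]
325 [146, 145, 146, 145, 145, 145, 145, 145, 145, 145, 145, 145, 145, 144, 145, 144, 144, 143, 86, 69, 68, 68, 87, 131, 131, 130, 126, 125, 127, 98, 94, 75, 74, 81, 85, 92, 100, 110, 119, 124, 126, 129, 131, 131, 128, 121, 131, 133, 130, 129, 131, 133, 134, 142, 142, 142, 142, 142, 142, 142, 142, 142]
380 [148, 148, 147, 147, 148, 148, 147, 147, 147, 147, 147, 147, 147, 146, 147, 147, 146, 146, 146, 114, 66, 69, 93, 95, 94, 93, 90, 91, 94, 93, 89, 69, 76, 81, 87, 91, 94, 98, 100, 97, 95, 93, 112, 129, 124, 127, 132, 131, 130, 130, 133, 134, 141, 144, 144, 143, 143, 144, 143, 143, 143, 143]
225 0
231 0
237 0
243 0
249 0
255 0
261 0
267 0
273 0
279 0
285 (np.int64(245), np.int64(402), 158)
291 (np.int64(245), np.int64(401), 157)
297 (np.int64(246), np.int64(401), 156)
303 (np.int64(249), np.int64(400), 152)
309 (np.int64(250), np.int64(254), 5)
315 0
321 (np.int64(248), np.int64(403), 156)
327 (np.int64(247), np.int64(403), 157)
333 (np.int64(246), np.int64(403), 158)
339 (np.int64(246), np.int64(402), 157)
345 (np.int64(247), np.int64(382), 136)
351 (np.int64(212), np.int64(436), 168)
357 (np.int64(215), np.int64(434), 162)
363 (np.int64(251), np.int64(401), 151)
369 (np.int64(252), np.int64(400), 149)
375 (np.int64(263), np.int64(263), 1)
```

The die is held centrally and level, with its step at +y (the front face thins at the right end). I'll hover beside the left nest and measure it from near.

Call:
servo_tool --deltas '[[[-20,-48,0,0],[-40,-96,0,0],[-60,-144,0,0],[-80,-192,0,0],[-89,-238,0,0],[-89,-238,0,0],[-89,-238,0,0],[-89,-238,0,0]]]'

```text
t: 32.65
position: [0.6241, -0.1592, 0.1329]
orientation: [-0.001, -0.081, 0.997, 0.001]
contact_force: [0.9, -0.4, -2.9]
finger_gap: 0.0539
grip_force: 66.0
```

Run:
```python
from h import *
import pickle
s=sensors.state();m=eyes.camera_model("wrist");print(s["t"],s["position"],s["orientation"],s["finger_gap"])
I=eyes.grab_frame("wrist");cv2.imwrite("pics/n10.png",I);pickle.dump((m,s["position"]),open("n10.pkl","wb"))
c=np.array([.5827,-.1670]);a=np.radians(9.2);x=np.array([np.cos(a),np.sin(a)]);y=np.array([-np.sin(a),np.cos(a)])
W=lambda X,Y,Z:np.r_[c+(X*x+Y*y)/1e3,Z/1e3]
for n,p in dict(c=(0,0,28),TLrail=(-27,-23,36),TRrail=(-27,23,36),BL=(27,-23,36),BR=(27,23,36),bar=(0,17,33),bar2=(0,23,33)).items(): print(n,proj(m,W(*p)).round(1))
r0=int(proj(m,W(0,0,28))[1]); g=cv2.cvtColor(I,cv2.COLOR_BGR2GRAY);h=cv2.cvtColor(I,cv2.COLOR_BGR2HSV)
for r in range(r0-40,r0+45,5): print("%3d "%r+"".join("%4d"%g[r,k] for k in range(255,405,5)))
col=int(proj(m,W(0,0,28))[0]); print(g[r0-60:r0+60:2,col].tolist())
```

```text
32.65 [ 0.6241 -0.1592  0.1329] [-0.0011 -0.0812  0.9967  0.0007] 0.05386193422623334
c [323.  175.7]
TLrail [281.7 128.4]
TRrail [364.3 128.6]
BL [284.1 223. ]
BR [361.7 223.2]
bar [352.2 176.7]
bar2 [362.5 176.8]
135  154 151 117 116 116 110  98  97  99  98  98  98  99  99  98  99 100 100  98  99 100 100 125 150 150 152 152 153 152 153
140  151 128 110 111 111 110  81  71  71  68  70  70  70  70  71  73  71  73  74  72  72  72 126 147 147 148 146 148 150 149
145  148 124 109 110 109 108 108 102  95  92  93  97 103  99  97 101 105 109 102  72  97  99 127 150 151 150 150 148 144 144
150  149 109 109 108 109 108 107 102  95  89  93  97 101  99  96 102 105 109  96  72  98  97 133 151 152 151 151 151 152 151
155  152 146 112 113 111 112 109 103  97  92  95  97 101 100  95 101 106 109  95  72  97  98 138 153 151 152 153 153 153 152
160  153 151 114 114 114 114 110 102  96  90  93 100 101  99  96 102 106 110  83  74  97  99 141 155 155 154 155 156 157 155
165  150 136 111 114 112 113 110 103  96  91  94  96 102  98  96 101 105 107  75  72  97  99 142 155 154 155 155 154 155 152
170  110 1
[... 797 characters left out ...]
 86  75  93  81  81  71  73  98 100 150 150 150 150 150 151 151 141
205  142 144 143 143 144 142 104  78  74  70  72  75  74  71  73  79  79  79  72  75  97 101 143 147 145 146 145 146 145 148
210  147 147 146 147 147 147 142  61  61  61  61  62  62  62  61  62  61  61  64  64  63  63 144 144 143 144 143 143 144 144
215  142 144 145 142 143 145 133 104 105 104 108 105 105 105 106 106 105 107 106 106 106 107 151 150 148 151 152 153 156 150
[105, 108, 107, 106, 105, 104, 103, 98, 80, 97, 98, 99, 76, 71, 93, 94, 94, 94, 94, 94, 93, 94, 95, 95, 94, 94, 93, 94, 94, 95, 94, 95, 96, 95, 94, 95, 95, 95, 96, 96, 97, 97, 93, 74, 72, 73, 66, 61, 64, 86, 104, 106, 131, 155, 151, 153, 153, 151, 151, 151]
```

Run:
```python
from h import *
import pickle
from scipy.spatial.transform import Rotation as R
for n in("n9","n10"):
    m,P=pickle.load(open(n+".pkl","rb")); T=m["cam_to_world"]
    g=cv2.GaussianBlur(cv2.cvtColor(cv2.imread(f"pics/{n}.png"),cv2.COLOR_BGR2GRAY),(0,0),.8).astype(int)
    print(n,g[260:300,325].tolist(),g[355:385,325].tolist(),g[330,225:260].tolist(),g[330,390:420].tolist())
s=sensors.state(); w,X,Y,Z=s["orientation"]; r=R.from_quat([X,Y,Z,w]).as_matrix(); P=s["position"]
m=pickle.load(open("n9.pkl","rb")); m,P9=m; 
for v in(282,283.5,370,371.5): print(v,(plane(m,(325,v),P9[2]+.008)[:2]-P9[:2])@r[:2,0]*1000)
c=np.array([.5827,-.1670]);a=np.radians(9.2);x=np.array([np.cos(a),np.sin(a)]);y=np.array([-np.sin(a),np.cos(a)])
t=c-.0003*x+.0002*y; d=(t-P[:2])*1000; print("P",P,"tool delta for TCP->nest",d@r[:2,0],d@r[:2,1], "z", P[2]*1000-34)
```

```text
n9 [144, 144, 144, 144, 144, 144, 143, 136, 115, 86, 71, 68, 69, 70, 70, 68, 66, 67, 68, 69, 74, 87, 108, 124, 131, 132, 131, 131, 131, 130, 130, 129, 127, 126, 125, 124, 125, 126, 127, 127] [133, 133, 132, 131, 130, 130, 129, 129, 130, 130, 131, 132, 132, 133, 133, 132, 134, 139, 142, 142, 142, 142, 142, 142, 142, 142, 142, 142, 142, 142] [67, 66, 61, 51, 39, 32, 29, 29, 29, 29, 30, 31, 31, 31, 30, 31, 31, 30, 30, 36, 56, 87, 108, 114, 115, 115, 115, 115, 116, 115, 115, 116, 116, 116, 116] [98, 99, 99, 99, 99, 99, 98, 98, 98, 98, 98, 98, 97, 91, 72, 45, 27, 21, 18, 18, 18, 18, 18, 17, 17, 18, 18, 19, 19, 19]
n10 [158, 158, 158, 158, 158, 158, 157, 149, 125, 93, 77, 74, 76, 78, 79, 76, 74, 73, 74, 76, 82, 97, 120, 137, 142, 143, 143, 143, 142, 142, 141, 140, 139, 138, 136, 135, 136, 137, 138, 135] [145, 145, 143, 143, 142, 142, 141, 141, 142, 142, 142, 143, 143, 144, 144, 144, 147, 153, 157, 157, 157, 157, 157, 157, 157, 157, 156, 155, 150, 137] [73, 72, 67, 56, 43, 35, 33, 33, 34, 34, 34, 33, 34, 34, 33, 33, 33, 34, 34, 39, 59, 93, 117, 124, 125, 126, 126, 126, 126, 127, 127, 126, 126, 127, 127] [108, 108, 108, 108, 108, 108, 108, 107, 108, 108, 107, 107, 106, 99, 78, 50, 31, 23, 22, 22, 22, 22, 22, 22, 23, 23, 23, 24, 23, 25]
282 18.42674803234075
283.5 17.871826911105575
370 -16.31316572291349
371.5 -16.94648449316376
P [ 0.6242 -0.1587  0.1335] tool delta for TCP->nest 42.59270253334563 -1.2070560862238398 z 99.49147416190766
```

Call:
servo_tool --deltas '[[[21,-1.2,0,0],[42,-1.2,0,0],[42,-1.2,0,0],[42,-1.2,0,0],[42,-1.2,30,0],[42,-1.2,60,0],[42,-1.2,80,0],[42,-1.2,88,0],[42,-1.2,88,0],[42,-1.2,88,0]]]'

```text
t: 33.7
position: [0.5845, -0.1679, 0.0472]
orientation: [0.001, -0.081, 0.997, -0.0]
contact_force: [-0.3, 0.3, -2.5]
finger_gap: 0.054
grip_force: 65.9
```

Run:
```python
from h import *
from scipy.spatial.transform import Rotation as R
s=sensors.state(); w,X,Y,Z=s["orientation"]; r=R.from_quat([X,Y,Z,w]).as_matrix(); P=s["position"]
a=np.radians(9.2);x=np.array([np.cos(a),np.sin(a)]);y=np.array([-np.sin(a),np.cos(a)])
t=np.array([.5827,-.1670])-.0003*x+.0002*y; d=(t-P[:2])*1000; print(s["t"],P,d@r[:2,0],d@r[:2,1],P[2]*1000-34.1,np.degrees(np.arctan2(r[1,1],r[0,1])),s["contact_force"])
```

```text
33.7 [ 0.5845 -0.1679  0.0472] 1.930785795330247 1.3454507953341008 13.102044372208056 99.33070473487369 [-0.2576  0.2883 -2.5362]
```

Call:
servo_tool --deltas '[[[1.3,1.2,3,0],[1.3,1.2,6,0],[1.3,1.2,8,0],[1.3,1.2,10,0],[1.3,1.2,12,0],[1.3,1.2,13,0],[1.3,1.2,14,0],[1.3,1.2,14,0]]]'

```text
t: 34.5
position: [0.5823, -0.167, 0.0341]
orientation: [0.001, -0.081, 0.997, -0.0]
contact_force: [-6.5, 1.9, 15.2]
finger_gap: 0.0538
grip_force: 67.9
```

Run:
```python
from h import *
s=sensors.state(); print(s["t"],s["position"],s["contact_force"],s["wrist_torque"],s["finger_gap"])
```

```text
34.5 [ 0.5823 -0.167   0.0341] [-6.4681  1.9397 15.1797] [0.5922 1.3228 0.0169] 0.053794070082651455
```

Call:
servo_tool --deltas '[[[0,0,-1,0],[0,0,-1,0],[0,0,-1,0],[0,0,-1,0],[0,0,-40,0],[0,0,-80,0],[-20,0,-100,0],[-43,0,-100,0],[-43,0,-100,0],[-43,0,-100,0]]]' --gripper 1

```text
t: 35.5
position: [0.6243, -0.1598, 0.1314]
orientation: [-0.001, -0.081, 0.997, 0.0]
contact_force: [-0.5, 0.3, -0.7]
finger_gap: 0.0856
grip_force: 0.0
```

Run:
```python
from h import *
import pickle
s=sensors.state();m=eyes.camera_model("wrist");print(s["t"],s["position"],s["contact_force"])
I=eyes.grab_frame("wrist");cv2.imwrite("pics/n11.png",I)
c=np.array([.5995,-.2706]);a=np.radians(9.2);x=np.array([np.cos(a),np.sin(a)]);y=np.array([-np.sin(a),np.cos(a)])
g=cv2.GaussianBlur(cv2.cvtColor(I,cv2.COLOR_BGR2GRAY),(0,0),.7).astype(int);h=cv2.cvtColor(I,cv2.COLOR_BGR2HSV)
st=cv2.morphologyEx(((h[...,1]<72)&(h[...,2]>85)&((h[...,0]<24)|(h[...,0]>150))).astype(np.uint8)*255,cv2.MORPH_OPEN,np.ones((3,3)))
n,l,S,C=cv2.connectedComponentsWithStats(st)
for i in range(1,n):
    if S[i,4]>1500 and C[i][1]<300:
        k=max(cv2.findContours((l==i).astype(np.uint8),cv2.RETR_EXTERNAL,cv2.CHAIN_APPROX_NONE)[0],key=cv2.contourArea)
        T=np.array([[(plane(m,q[0],.042)[:2]-c)@x*1000,(plane(m,q[0],.042)[:2]-c)@y*1000] for q in k]); print(S[i],C[i].round(1),"minA",cv2.minAreaRect(T.astype(np.float32)))
        for col in np.linspace(S[i,0]+12,S[i,0]+S[i,2]-12,3).astype(int):
            d=np.abs(np.gradient(g[:,col])); print(col,[(r,int(g[r-3,col]),int(g[r+3,col])) for r in range(110,235) if d[r]>6 and d[r]==d[r-2:r+3].max()])
```

```text
35.5 [ 0.6243 -0.1598  0.1314] [-0.5036  0.276  -0.6554]
[  82  142  104   21 1911] [133.9 151.7] minA ((-14.060722351074219, 0.4259929656982422), (55.963401794433594, 10.196296691894531), 89.49810028076172)
94 [(143, 95, 128), (157, 124, 87), (190, 114, 126)]
134 [(128, 88, 70), (137, 69, 45), (142, 41, 128), (143, 45, 129), (157, 119, 89), (161, 95, 82), (190, 116, 127), (207, 129, 57), (212, 58, 96), (218, 96, 136)]
174 [(129, 91, 75), (137, 76, 46), (138, 73, 55), (143, 46, 129), (159, 124, 79), (191, 113, 128), (208, 130, 60), (212, 60, 98), (218, 98, 137)]
[ 273  143  103   67 6375] [324.  176.4] minA ((-0.7559757232666016, 104.65301513671875), (35.864524841308594, 57.12041091918945), 1.5797666311264038)
285 [(146, 95, 131), (158, 125, 95), (193, 116, 129)]
324 [(129, 93, 72), (138, 72, 50), (144, 50, 131), (145, 60, 131), (159, 126, 90), (162, 107, 81), (192, 117, 130), (209, 130, 66), (213, 63, 97), (219, 97, 141)]
364 [(130, 132, 80), (138, 74, 56), (143, 50, 132), (159, 128, 82), (160, 124, 80), (161, 116, 82), (191, 116, 130), (208, 132, 91), (213, 96, 114), (214, 91, 116), (219, 114, 142)]
[  78  163  112   45 4470] [134. 185.] minA ((4.190903663635254, -1.8470611572265625), (24.5948543548584, 60.96138381958008), 0.1816186010837555)
90 [(143, 97, 127), (155, 122, 92), (160, 93, 79), (190, 114, 124)]
134 [(128, 88, 70), (137, 69, 45), (142, 41, 128), (143, 45, 129), (157, 119, 89), (161, 95, 82), (190, 116, 127), (207, 129, 57), (212, 58, 96), (218, 96, 136)]
178 [(115, 125, 92), (128, 91, 83), (137, 71, 45), (138, 68, 53), (143, 45, 129), (157, 124, 93), (161, 101, 82), (191, 114, 129), (208, 131, 61), (212, 59, 97), (218, 97, 138)]
```

Left die is in the nest at (-0.8,104.7) mm and level, with the same edge spacing as the middle die, but yawed about 1.7°. I'll regrip it and square it up.

Call:
servo_tool --deltas '[[[22,0,0,0],[43,0,0,0],[43,0,0,0],[43,0,40,0],[43,0,80,0],[43,0,97,0],[43,0,99,0],[43,0,99,0],[43,0,99,0]]]'

```text
t: 36.45
position: [0.583, -0.1673, 0.0346]
orientation: [0.001, -0.081, 0.997, -0.0]
contact_force: [0.5, 0.4, 0.4]
finger_gap: 0.0857
grip_force: 0.0
```

Call:
servo_tool --deltas '[[[0,0,0,0],[0,0,0,0],[0,0,0,0],[0,0,0,0],[0,0,0,0],[0,0,0,0],[0,0,-1,0],[-0.3,0,-1,1],[-0.7,0,-1,1.9],[-0.7,0,0,1.9],[-0.7,0,0.5,1.9],[-0.7,0,0.5,1.9]]]' --gripper -1

```text
t: 37.65
position: [0.5828, -0.1669, 0.0346]
orientation: [0.0, -0.064, 0.998, -0.0]
contact_force: [-7.1, 2.2, 19.4]
finger_gap: 0.0539
grip_force: 65.6
```

Call:
servo_tool --deltas '[[[0,0,-0.5,0],[0,0,-0.5,0],[0,0,-0.5,0],[0,0,-0.5,0],[0,0,-40,0],[0,0,-80,0],[-20,0,-100,0],[-43,0,-100,0],[-43,0,-100,0],[-43,0,-100,0]]]' --gripper 1

```text
t: 38.65
position: [0.6252, -0.1611, 0.1319]
orientation: [-0.001, -0.065, 0.998, 0.0]
contact_force: [-1.2, -0.1, -0.4]
finger_gap: 0.0855
grip_force: 0.0
```

Run:
```python
from h import *
s=sensors.state();m=eyes.camera_model("wrist");print(s["t"],s["position"],s["contact_force"])
I=eyes.grab_frame("wrist");cv2.imwrite("pics/n12.png",I)
c=np.array([.5995,-.2706]);a=np.radians(9.2);x=np.array([np.cos(a),np.sin(a)]);y=np.array([-np.sin(a),np.cos(a)])
g=cv2.GaussianBlur(cv2.cvtColor(I,cv2.COLOR_BGR2GRAY),(0,0),.7).astype(int)
for col in(95,134,170,285,324,360):
    d=np.abs(np.gradient(g[:,col])); print(col,[(r,int(g[r-3,col]),int(g[r+3,col])) for r in range(125,235) if d[r]>6 and d[r]==d[r-2:r+3].max()])
for r in(150,200): print(r,[(k,int(g[r,k-3]),int(g[r,k+3])) for k in range(60,400) if (lambda d:abs(d[k])>8 and abs(d[k])==np.abs(d[k-2:k+3]).max())(np.gradient(g[r]))])
for n,X in(("left",.105),("mid",0)): print(n,[proj(m,np.r_[c+X*y+u*x+v*y,.042]).round(1).tolist() for u,v in((-.018,-.028),(-.018,.028),(.018,.028),(.018,-.028))])
```

```text
38.65 [ 0.6252 -0.1611  0.1319] [-1.1616 -0.0642 -0.3822]
95 [(149, 98, 128), (163, 123, 89), (196, 116, 126)]
134 [(134, 91, 70), (143, 69, 54), (148, 44, 129), (162, 122, 90), (163, 121, 83), (166, 99, 82), (195, 116, 127), (212, 128, 58), (217, 59, 96), (223, 96, 136)]
170 [(133, 92, 85), (142, 71, 53), (147, 45, 130), (161, 124, 90), (195, 112, 128), (211, 130, 59), (216, 59, 97), (222, 97, 137)]
285 [(141, 63, 87), (145, 83, 131), (158, 126, 95), (192, 116, 128)]
324 [(128, 93, 79), (137, 77, 51), (144, 61, 130), (158, 126, 90), (191, 116, 129), (208, 131, 69), (212, 67, 97), (218, 97, 141)]
360 [(127, 131, 75), (136, 75, 56), (143, 61, 132), (156, 126, 96), (160, 101, 81), (190, 117, 130), (207, 132, 69), (211, 70, 99), (217, 99, 141)]
150 [(63, 133, 97), (82, 97, 119), (183, 129, 73), (195, 58, 133), (233, 133, 98), (273, 98, 130)]
200 [(189, 128, 74), (200, 60, 130), (201, 60, 131)]
left [[272.2, 145.5], [374.7, 142.3], [374.5, 207.4], [276.3, 210.3]]
mid [[80.9, 151.4], [182.8, 148.3], [190.6, 212.9], [92.9, 215.8]]
```

```bash
python3 -c "
from workcell import workorder
print(workorder.job_done())"
```

```text
the job is handed in; nothing more can be done
None
```

Both dies are in the tray, ridge up, step over the key bar and level: one in the middle nest, one in the left. I handed the job in at about 39 s, after the second die slipped from the grip behind the rack, was recovered there, and was seated without harm to anything else that I could see.

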